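# Free the pawl and lower the print lift

## Task

Take the blue-handled release rod from its cradle and use its steel tip, not the gripper, to flick the red pawl up (about 30 degrees) off the ratchet wheel while the platform is still up; the pawl stays up by itself. Then gently lower the platform with the white print standing on it all the way down to its stop, and leave the rod lying back in its cradle as you found it. Do not disturb anything else on the table.

Things in the scene. Friction and masses are not known exactly. Their poses are not given: they have to be found in the camera images.
- lift: Bench ratchet lift, fixed. Origin: centre of the underside of its 240 (x) x 280 (y) x 12 mm base plate; z up, its front faces -x (towards the robot at yaw 0). All lift numbers are in this frame, mm. Winch head with wheel, pawl and guard in the plane y=75; platform at centre y=-65. Rear guide rods to z=286 at x=92; black gear housing x=60 to 110, y=5 to 39, to z=232.
- wheel_axle (a point): Axle of the steel 12-tooth ratchet wheel, at x=0, y=75, z=180: wheel radius 47, 14 thick, axle along y. A red pawl hinged at x=45, z=230 reaches forward (-x) over the wheel and drops between its teeth from above. Grey head plates, 6 thick, at y=45 and y=105.
- visor_edge (a point): Middle of the lower edge of the guard's visor, x=-107.5, y=75, z=215. The clear plastic guard (yellow top edge in front) round the pawl lip: visor x=-110 to -105, cheeks 5 thick at y=45 and y=105 from x=-109 to -21, all z=215 to 276; open on top and below. A rod gets under the lip only from in front, below this edge, slanting up at about 40 degrees; thrust on along its own axis it lifts the lip.
- pawl_lip (a point): Centre of the underside of the pawl's lip; moves with the pawl: x=-60, y=75, z=233 in the lift's frame when down. The lip is a red plate 40 (x=-75 to -35) x 30 (y) x 8 mm; a 14 mm wide arm, same underside, runs on to the hinge 105 mm behind this point; the nose that drops into the wheel is at x=3 to 13. Lifting takes about 1 N.
- pawl (a joint): Pawl angle, rad: 0 = down in the wheel (blocks lowering), grows as the lip is lifted, stop at 0.9. Its hinge is stiff: it stays at the angle where it is left. It clears the teeth from 0.25; it counts as freed above 0.4.
- carriage (a joint): How far the platform has been lowered, m: 0 = top (start), 0.080 = bottom stop. While the pawl is down it moves only about 1 mm. Its guide is stiff: it stays where it is left, with its load, and must be pushed down with about 5 N over its own weight.
- handle_top (a point): Centre of the flat top face of the platform's orange handle bar (20 mm along x, 80 mm along y, 12 mm thick, axes of the lift), at x=-115, y=-65, z=200 in the lift's frame with the platform up, 80 mm lower at the bottom. 30 mm of free space between the bar and the platform's front edge. The bar can be pressed down from above or gripped across x.
- plate_top (a point): Centre of the top face of the 130 x 130 x 8 mm aluminium platform: z=170 in the lift's frame with the platform up; moves down with it.
- print: White printed dome, loose on the platform: 88 mm across, 58 mm tall, about 0.15 kg. Origin: centre of its underside, z up.
- rod: Release rod, 170 mm long, about 0.11 kg: blue square handle 18 x 18 x 90 mm and a steel shaft of 8 mm diameter and 80 mm length with a round end. Origin: centre of the handle; x points along the rod to the steel tip (handle x=-45 to 45, shaft x=45 to 125 mm). It starts level in the cradle, its axis 70 mm above the table.
- rod_tip (a point): End of the rod's steel shaft, 125 mm from the rod's origin along its x.
- cradle: Black cradle, fixed: 190 (x) x 70 (y) x 8 mm foot, two flared saddles; mm in its frame (origin: centre of underside, z up). Handle saddle x=-90 to -60, seat z=61, 28 wide, under the handle's rear end; shaft saddle x=51 to 65, seat z=66, 18 wide. Flared ears rise to about z=83 beside each seat. Between the saddles the handle can be gripped from above.
- cradle_seat (a point): Where the rod's origin lies when it rests in the cradle: x=-35, y=0, z=70 mm in the cradle's frame; rod's x along the cradle's x.
- spool: Bystander: orange filament spool lying flat, 160 mm across, 60 mm tall. Leave it alone.
- bottle: Bystander: closed white bottle, 66 mm across, 170 mm tall. Leave it alone.
- cup: Bystander: open blue cup, 76 mm across, 90 mm tall. Leave it alone.
- gear: Bystander: flat green printed gear, about 84 mm across, 12 mm thick. Leave it alone.
- scraper: Bystander: spatula-shaped scraper lying flat, 180 mm long. Leave it alone.
- frame: Bystander: black printed open frame, 100 x 70 mm foot, 106 mm tall. Leave it alone.
There are look-alikes about, which are no part of the job. There is more than one size of the rod; the job needs the middle-sized. What is shaped like the print but orange is not meant.

How it is judged:
By the outcome, as a careful person would: the job done as asked, in the order asked, and still so for the second after the job is handed in, with the robot touching nothing.
It also fails if it takes over 72 s, if anything falls off the work surface, if the arm or the gripper's body presses on something with over 40 N, if the wrist force passes 120 N, or if a joint passes its speed limit or range.

## Robot

A 6-joint arm with a two-finger parallel gripper is mounted at the origin on the work surface. World frame = base frame: x ahead of the robot, y to its left, z up, the work surface at z = 0. Lengths are in m, angles in rad, forces in N, time in s.
With the tool pointing down it reaches from about 0.425 to 0.95 m from the base axis. Payload 3.5 kg.
Tool frame: the origin (TCP) lies between the finger pads; the fingertips stand 17 mm ahead of it and the grasp point (between the pads) lies 2 mm behind it; z points along the fingers, y is the direction in which the jaws open and shut (so a half turn about z gives the same grasp; the last joint's range is limited). The gripper opens to 85 mm and grips with 20 to 120 N. Pads are 22 mm wide; open, the fingers measure 114 mm over their backs; the gripper's body (76 mm by 85 mm) begins 54 mm behind the grasp point. The pads swing forward as they close: fully open they stand 13 mm farther back than shut.
Start: joints at [1.062, 0.286, 1.577, -0, 1.279, -0.15], TCP at [0.237, 0.632, 0.248] pointing down, gripper open.
Joint ranges: [-2.77, 2.77], [-0.9, 2.22], [0.21, 2.48], [-1.53, 4.67], [0.24, 2.81], [-2.84, 2.84]. Speed limits (rad/s): [2.79, 2.79, 3.14, 3.14, 3.14, 3.14].

## Interface

Orientations are given as a 3x3 rotation matrix whose columns are the frame's x, y, z axes.
In Python, from workcell import bot, cams, ticket, models gives the robot as it stands. The module is installed in compiled form; this text tells all that it offers.
- The arm moves only by the tool servo_tool, never from a script. Its argument "targets" is a list of rows, each an object with "slide": the shift along the tool's x, y, z in mm, a list of three; "spin": the turn about the tool's z in rad. A call has 1 to 5 rows; each row shifts and turns the pose as measured when the row begins, along the tool's axes as they then stand; what a row does not reach is not made up. A row lasts 1/8 s, in which the tool goes at most 62.5 mm and 10.7 degrees, less where a joint would pass 70% of its speed; a pose out of reach is approached as far as the arm can. A call is refused whole if a number of a shift passes 62.5 or a number of a turn 0.188, either way. A call with a gripper value outside its range is refused whole. "claw" is the opening, from 0 (shut) to 1 (fully open), set as the call begins (left out, the last holds). The fingers move at their own pace and stop on an object; "force" is the grip in N (left out, the last holds). Time passes only in rows, so rows that do not move let the fingers close. It gives the time, the measured TCP pose, the force and the opening at its end, in the units of the state.
- bot.observe(): the state, without advancing time (a new reading comes with each control period).
- cams.grab_frame(name): name is "scene" or "top"; returns a dict with "color" (400x640x3 uint8, red, green, blue), "vfov" (degrees; the focal length in pixels is half the picture's height over the tangent of half this angle, whatever the lens; pixels are square), "cx", "cy" (the principal point, pixels), "dist" ([k1, k2, p1, p2, k3] as OpenCV has them; the pictures are not rectified), "pose" (4x4, takes a point from camera to world coordinates). Camera axes: x right, y up, looking along -z (the intrinsics and any distortion apply to the point x, -y, -z); pixel columns grow to the right and rows downward; lengths in m; the calibration is good to about 2 mm. A picture is of the moment at which its call begins. There is no depth.
- ticket.close_job(): hands the job in, once; it reports no verdict.
Trained networks look in a picture, given as the dict that the camera call returned (one of the last four; its "shot" number tells which), for a name from the list of things; names that differ only in an ending like _2 or _b are one class to them, and where a whole thing is asked for, a point or a joint stands for the part that bears it (a point fixed in the world has none). Each returns a list of dicts, best first, with "score" (0 to 1); they miss things now and then, are a little off and sometimes report something else, mostly with a low value. They report only what shows in the picture. A call takes as long as a camera call. They do not tell look-alikes from the thing itself.
- models.find_in(label, picture): "point" ([x, y, z] in m, in world coordinates, good to about 4 mm: the middle of the surface that is visible of it).
The state is a dict: "time": time; "q": joint angles; "dq": joint speeds; "joint_efforts": joint torques, N m; "ee_pos": TCP position; "tool_rot": TCP orientation; "contact_force": force on the tool from outside, world axes, zero at the start; "wrist_torque": the same for the moment, N m; "gripper_width": opening from 0.0 (shut) to 1.0 (fully open).
Only numpy, scipy, OpenCV 4.12 (cv2) and the standard library are available. Lean on these libraries where they do the work, as an engineer would, in place of code of your own. Each camera call takes 0.05 s, during which the arm holds its last target.

## Working session

There is one attempt and no reset: what is moved stays moved. The work goes in short steps, Python scripts to look and compute and a tool call to move; the robot and the scene stay as the last step left them, time stands still between calls to the robot, and variables do not carry over. Pictures are saved under pics/ and viewed, and the job is handed in when it is done.

Besides the shell and the picture viewer there is one more tool, called after "Call:" as name(argument=value, ...), one argument or row to a line, values as JSON. servo_tool: Moves the arm, as the interface text tells. Its arguments: {"type":"object","properties":{"targets":{"type":"array","items":{"type":"object","properties":{"slide":{"type":"array","items":{"type":"number"}},"spin":{"type":"number"}}}},"claw":{"type":"number"},"force":{"type":"number"}},"required":["targets"]}

```bash
mkdir -p pics; cat > h.py <<'E'
import numpy as np, cv2
from workcell import bot, cams, ticket, models
def save(f,name): cv2.imwrite('pics/'+name+'.png', cv2.cvtColor(f['color'],cv2.COLOR_RGB2BGR))
def K(f):
    h=f['color'].shape[0]; fl=h/2/np.tan(np.radians(f['vfov'])/2)
    return np.array([[fl,0,f['cx']],[0,fl,f['cy']],[0,0,1.]])
def proj(f,P):
    P=np.atleast_2d(np.array(P,float)); T=np.linalg.inv(f['pose']); c=P@T[:3,:3].T+T[:3,3]
    c=c*[1,-1,-1]
    return cv2.projectPoints(c.reshape(-1,1,3),np.zeros(3),np.zeros(3),K(f),np.array(f['dist'],float))[0].reshape(-1,2)
def ray(f,uv):
    uv=np.array(uv,float).reshape(-1,1,2)
    n=cv2.undistortPoints(uv,K(f),np.array(f['dist'],float)).reshape(-1,2)
    d=np.c_[n[:,0],-n[:,1],-np.ones(len(n))]@f['pose'][:3,:3].T
    return f['pose'][:3,3],d
def onz(f,uv,z):
    o,d=ray(f,uv); return o+d*((z-o[2])/d[:,2])[:,None]
E
python3 - <<'E'
from h import *
np.set_printoptions(precision=4,suppress=True)
for n in ['scene','top']:
    f=cams.grab_frame(n); save(f,n+'0'); print(n,f['vfov'],f['cx'],f['cy'],f['dist'],f['pose'])
    for l in ['lift','wheel_axle','visor_edge','pawl_lip','handle_top','plate_top','print','rod','rod_tip','cradle','cradle_seat']:
        print(l,[(np.round(d['point'],3).tolist(),round(d['score'],2),proj(f,d['point'])[0].round().tolist()) for d in models.find_in(l,f)])
print(bot.observe())
E
```

```text
scene 53.6494648003764 320.05119805882356 207.47145368808967 [-0.0376  0.      0.      0.      0.    ] [[ 0.4371 -0.5229  0.7318  1.2934]
 [ 0.8994  0.2572 -0.3534 -0.4724]
 [-0.0034  0.8126  0.5828  0.798 ]
 [ 0.      0.      0.      1.    ]]
lift [([0.709, -0.127, 0.206], 0.61, [346.0, 246.0]), ([0.736, -0.061, 0.171], 0.6, [375.0, 256.0]), ([0.671, 0.036, 0.247], 0.35, [397.0, 204.0]), ([0.514, 0.336, 0.062], 0.17, [439.0, 202.0])]
wheel_axle [([0.736, -0.056, 0.171], 0.97, [377.0, 255.0])]
visor_edge [([0.736, -0.055, 0.167], 0.57, [378.0, 256.0])]
pawl_lip [([0.666, 0.035, 0.246], 0.44, [396.0, 204.0]), ([0.701, 0.307, 0.09], 0.34, [476.0, 230.0])]
handle_top [([0.755, -0.124, 0.171], 0.68, [356.0, 270.0]), ([0.423, -0.114, 0.01], 0.52, [302.0, 238.0])]
plate_top [([0.746, -0.124, 0.167], 0.86, [354.0, 268.0])]
print [([0.709, -0.126, 0.204], 0.65, [346.0, 246.0]), ([0.689, -0.414, 0.036], 0.64, [230.0, 332.0]), ([0.611, -0.533, 0.056], 0.57, [169.0, 320.0])]
rod [([0.294, -0.453, 0.012], 0.57, [183.0, 244.0]), ([0.282, -0.264, 0.02], 0.55, [242.0, 223.0]), ([0.472, -0.351, 0.07
[... 1623 characters left out ...]
]), ([0.642, 0.03, 0.243], 0.39, [262.0, 152.0])]
cradle_seat [([0.491, -0.336, 0.011], 0.7, [389.0, 213.0]), ([0.738, -0.297, 0.049], 0.63, [376.0, 131.0])]
{'time': 1.2, 'q': array([ 1.062 ,  0.2863,  1.5767,  0.    ,  1.2786, -0.15  ]), 'dq': array([ 0.0012,  0.001 , -0.0003,  0.0013, -0.0004,  0.0006]), 'joint_efforts': array([ -0.0018, -40.5976, -29.2933,  -0.0002,   0.0007,   0.    ]), 'ee_pos': array([0.237 , 0.632 , 0.2483]), 'tool_rot': array([[-0.9363,  0.3511,  0.    ],
       [ 0.3511,  0.9363,  0.    ],
       [-0.    ,  0.    , -1.    ]]), 'contact_force': array([-0.0811, -0.217 , -0.0766]), 'wrist_torque': array([ 0.0044,  0.0418, -0.0008]), 'gripper_width': 1.001909148019863}
```

View pics/scene0.png

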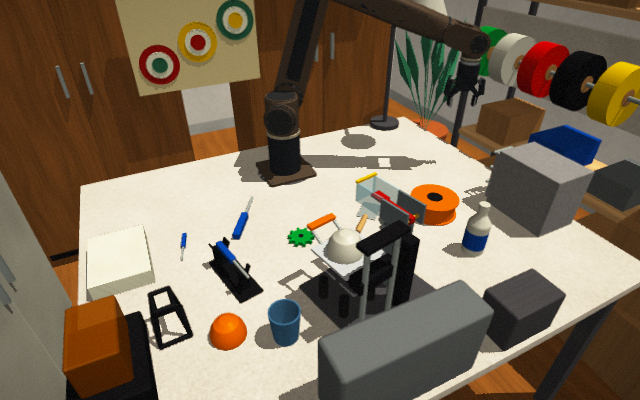

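View pics/top0.png

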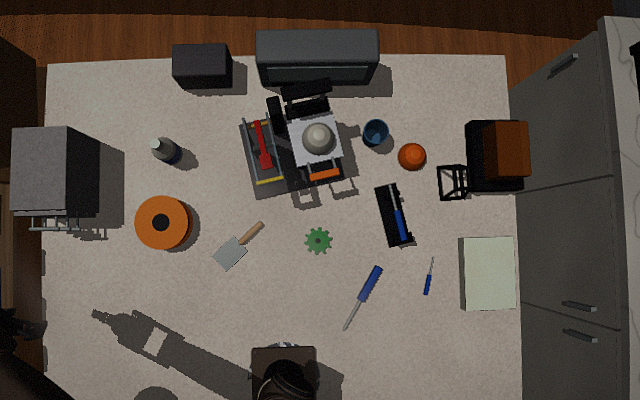

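```bash
python3 -c "
import cv2
a=cv2.imread('pics/scene0.png');b=cv2.imread('pics/top0.png')
cv2.imwrite('pics/s_lift.png',cv2.resize(a[150:350,300:500],None,fx=3,fy=3,interpolation=2))
cv2.imwrite('pics/s_rod.png',cv2.resize(a[200:310,150:320],None,fx=4,fy=4,interpolation=2))
cv2.imwrite('pics/t_lift.png',cv2.resize(b[80:190,220:380],None,fx=5,fy=5,interpolation=2))
cv2.imwrite('pics/t_rod.png',cv2.resize(b[170:310,340:470],None,fx=4,fy=4,interpolation=2))
"
```

```text
(no output)
```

View pics/s_lift.png

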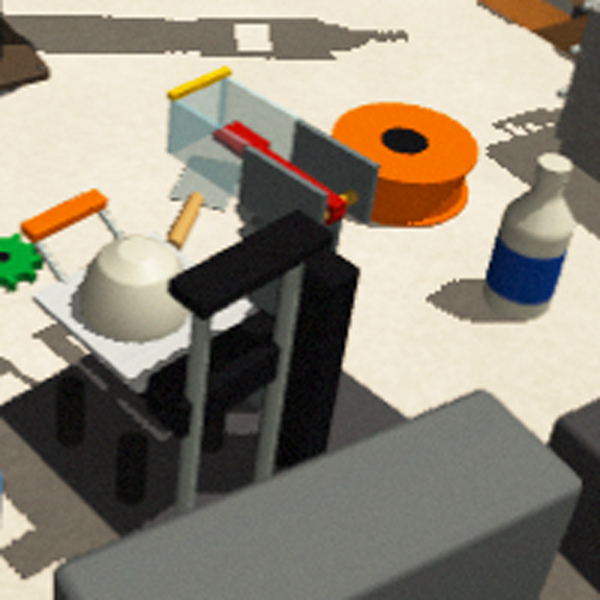

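View pics/s_rod.png

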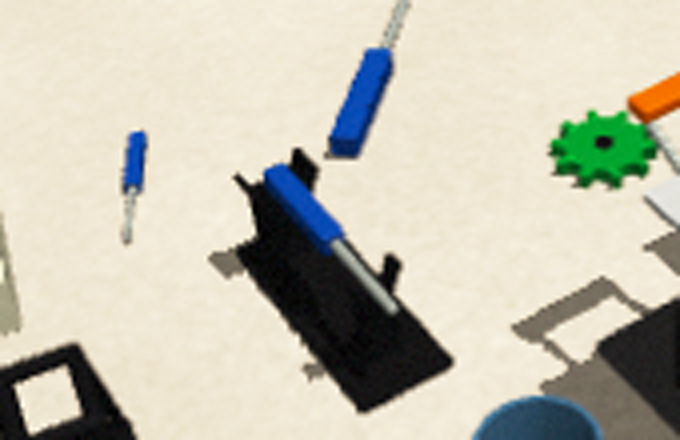

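View pics/t_lift.png

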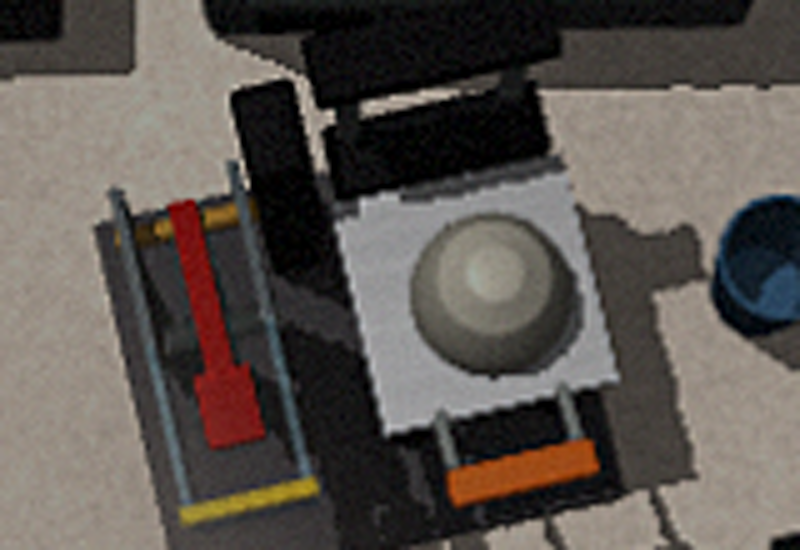

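View pics/t_rod.png

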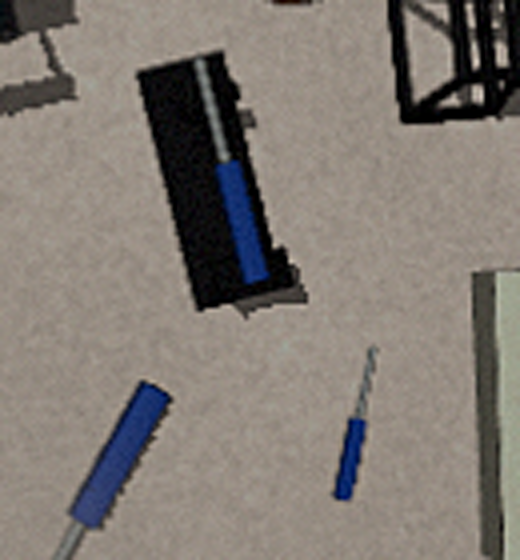

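```bash
cat > fit.py <<'E'
import pickle,sys
from h import *
from scipy.optimize import least_squares
np.set_printoptions(precision=4,suppress=True)
ft=cams.grab_frame('top'); fs=cams.grab_frame('scene'); pickle.dump((ft,fs),open('f0.pkl','wb'))
T=lambda x,y:(220+(x+.5)/5-.5,80+(y+.5)/5-.5)
S=lambda x,y:(300+(x+.5)/3-.5,150+(y+.5)/3-.5)
obs=[(ft,(-35,90,241),T(193,377)),(ft,(-35,60,241),T(250,364)),(ft,(-107.5,107.5,276),T(180,515)),(ft,(-107.5,42.5,276),T(319,485)),
(ft,(-75,-130,170),T(619,380)),(ft,(-75,0,170),T(386,435)),(ft,(55,-130,170),T(568,165)),
(ft,(-105,-25,200),T(445,473)),(ft,(-105,-105,200),T(592,441)),
(fs,(-75,-130,170),S(35,298)),(fs,(55,-130,170),S(130,380)),(fs,(-125,-105,200),S(22,228)),(fs,(-125,-25,200),S(98,189)),
(fs,(-107.5,42.5,276),S(170,96)),(fs,(-107.5,107.5,276),S(230,70)),(fs,(-75,60,241),S(215,132)),(fs,(-75,90,241),S(236,121))]
def w(p,q):
    c,s=np.cos(p[2]),np.sin(p[2]); q=np.array(q)/1000
    return np.array([p[0]+c*q[0]-s*q[1],p[1]+s*q[0]+c*q[1],q[2]])
def res(p): return np.concatenate([proj(f,w(p,q))[0]-uv for f,q,uv in obs])
r=least_squares(res,[.7,-.04,.2],loss='soft_l1'); print(r.x); print(res(r.x).reshape(-1,2).round(1).tolist())
T2=lambda x,y:(340+(x+.5)/4-.5,170+(y+.5)/4-.5)
S2=lambda x,y:(150+(x+.5)/4-.5,200+(y+.5)/4-.5)
# rod in top
a=onz(ft,[T2(201,60),T2(225,163),T2(256,280)],.074); print('rod tip, joint, tail',a)
b=onz(fs,[S2(391,308),S2(336,242),S2(278,176)],.076); print('scene',b)
# cradle foot corners top view z=.008
print(onz(ft,[T2(140,74),T2(222,52),T2(198,310)],.008), onz(fs,[S2(452,360),S2(362,410),S2(238,252)],.008))
E
python3 fit.py
```

```text
[ 0.6876 -0.0413  0.1981]
[[0.0, -0.2], [0.2, -0.1], [0.5, -0.1], [-1.2, 0.1], [0.2, 0.8], [-0.1, 0.2], [-0.5, -2.0], [-0.2, -0.2], [0.1, -0.4], [-1.3, -2.2], [2.2, 1.8], [-0.9, -2.8], [-0.8, -1.5], [1.0, -1.4], [-0.2, -0.8], [-1.0, 1.5], [0.6, 1.2]]
rod tip, joint, tail [[ 0.5707 -0.3274  0.074 ]
 [ 0.4947 -0.3422  0.074 ]
 [ 0.4088 -0.3619  0.074 ]]
scene [[ 0.5753 -0.3302  0.076 ]
 [ 0.501  -0.3447  0.076 ]
 [ 0.4181 -0.3627  0.076 ]]
[[ 0.5682 -0.2936  0.008 ]
 [ 0.5839 -0.3582  0.008 ]
 [ 0.3859 -0.332   0.008 ]] [[ 0.5717 -0.2947  0.008 ]
 [ 0.5872 -0.3613  0.008 ]
 [ 0.4056 -0.3994  0.008 ]]
```

```bash
cat > plan.py <<'E'
import sys
from h import *
np.set_printoptions(precision=4,suppress=True)
def plan(p1,yang=None,n=None,show=True,maxs=55):
    """rows from now to TCP p1, tool-y world angle yang (deg), tool down"""
    s=bot.observe(); p=np.array(s['ee_pos']);R=np.array(s['tool_rot'])
    a=np.degrees(np.arctan2(R[1,1],R[0,1])); d=0 if yang is None else (yang-a+180)%360-180
    dp=np.array(p1)-p
    if n is None: n=int(max(np.ceil(np.linalg.norm(dp)*1000/maxs),np.ceil(abs(np.radians(d))/.18),1))
    print('t',round(s['time'],2),'pos',p,'yang',round(a,2),'n',n,'F',np.round(s['contact_force'],1),'w',round(s['gripper_width'],3))
    sp=-np.radians(d)/n
    from scipy.spatial.transform import Rotation as Ro
    for i in range(n):
        if i<12: print((R.T@dp/n*1000).round(1).tolist(),round(sp,3))
        R=R@Ro.from_euler('z',sp).as_matrix()
if __name__=='__main__':
    v=[float(x) for x in sys.argv[1:]]
    plan(v[:3],v[3] if len(v)>3 else None,int(v[4]) if len(v)>4 else None)
E
python3 plan.py .85 .17 .45 -78.3
python3 -c "
from h import *
s=bot.observe();print(s['q'],s['time'])"
```

```text
t 1.3 pos [0.237  0.632  0.2483] yang 69.44 n 15 F [ 0.  -0.2 -0.2] w 1.002
[-49.1, -14.5, -13.4] 0.172
[-50.8, -5.9, -13.4] 0.172
[-51.1, 2.9, -13.4] 0.172
[-49.8, 11.6, -13.4] 0.172
[-47.1, 20.0, -13.4] 0.172
[-43.0, 27.7, -13.4] 0.172
[-37.6, 34.7, -13.4] 0.172
[-31.2, 40.6, -13.4] 0.172
[-23.7, 45.3, -13.4] 0.172
[-15.6, 48.7, -13.4] 0.172
[-7.1, 50.7, -13.4] 0.172
[1.7, 51.1, -13.4] 0.172
[ 1.06199775e+00  2.86310443e-01  1.57667281e+00 -4.18781280e-05
  1.27861473e+00 -1.49958626e-01] 1.3
```

Call:
servo_tool(
  targets=[
    {"slide": [-49, -14, -20], "spin": 0.172},
    {"slide": [-51, -6, -20], "spin": 0.172},
    {"slide": [-51, 3, -20], "spin": 0.172},
    {"slide": [-50, 12, -13], "spin": 0.172},
    {"slide": [-47, 20, -13], "spin": 0.172},
  ],
  claw=1,
)

```text
time: 1.92
ee_pos: [0.4425, 0.4746, 0.3349]
tool_rot: [[-0.326, 0.945, -0.001], [0.945, 0.326, -0.002], [-0.001, -0.002, -1.0]]
contact_force: [-0.3, 1.2, -0.1]
gripper_width: 1.001
```

Call:
servo_tool(
  targets=[
    {"slide": [-43, 28, -13], "spin": 0.172},
    {"slide": [-38, 35, -13], "spin": 0.172},
    {"slide": [-31, 41, -13], "spin": 0.172},
    {"slide": [-24, 45, -13], "spin": 0.172},
    {"slide": [-16, 49, -13], "spin": 0.172},
  ],
)

```text
time: 2.55
ee_pos: [0.6484, 0.3075, 0.403]
tool_rot: [[0.529, 0.849, 0.0], [0.849, -0.529, -0.001], [-0.0, 0.0, -1.0]]
contact_force: [0.9, 0.6, -0.2]
gripper_width: 1.004
```

```bash
python3 plan.py .85 .17 .45 -78.3
```

```text
t 2.55 pos [0.6484 0.3075 0.403 ] yang -31.93 n 5 F [ 0.9  0.6 -0.2] w 1.004
[-2.0, 48.8, -9.4] 0.162
[5.9, 48.4, -9.4] 0.162
[13.6, 46.9, -9.4] 0.162
[21.0, 44.1, -9.4] 0.162
[27.8, 40.1, -9.4] 0.162
```

Call:
servo_tool(
  targets=[
    {"slide": [-2, 49, -9], "spin": 0.165},
    {"slide": [6, 48, -9], "spin": 0.165},
    {"slide": [14, 47, -9], "spin": 0.165},
    {"slide": [21, 44, -9], "spin": 0.165},
    {"slide": [28, 40, -9], "spin": 0.165},
  ],
)

```text
time: 3.18
ee_pos: [0.8537, 0.1613, 0.451]
tool_rot: [[0.987, 0.159, 0.003], [0.159, -0.987, 0.001], [0.003, -0.0, -1.0]]
contact_force: [1.0, 1.6, 0.2]
gripper_width: 0.998
```

Call:
servo_tool(
  targets=[
    {"slide": [60, 0, 0]},
    {"slide": [60, 0, 0]},
    {"slide": [60, 0, 0]},
  ],
)

```text
invalid input at $.targets[0]: expected keys slide, spin
```

```bash
python3 -c "
from h import *
s=bot.observe();print(s['q'],s['time'],s['ee_pos'],s['tool_rot'])"
```

```text
[7.02760210e-02 7.49719129e-01 5.76243996e-01 3.98120848e-04
 1.81298716e+00 1.48147612e+00] 3.175 [0.85368756 0.1613324  0.45100899] [[ 9.87272794e-01  1.59014543e-01  2.60868466e-03]
 [ 1.59013587e-01 -9.87276229e-01  5.71088389e-04]
 [ 2.66630371e-03 -1.49003724e-04 -9.99996434e-01]]
```

Call:
servo_tool(
  targets=[
    {"slide": [60, 0, 0], "spin": 0},
    {"slide": [60, 0, 0], "spin": 0},
    {"slide": [60, 0, 0], "spin": 0},
  ],
)

```text
time: 3.55
ee_pos: [0.9308, 0.1649, 0.4036]
tool_rot: [[0.987, 0.153, 0.053], [0.152, -0.988, 0.01], [0.054, -0.002, -0.999]]
contact_force: [-0.0, -0.7, -0.1]
gripper_width: 1.004
```

```bash
python3 -c "
from h import *
s=bot.observe();print(s['q'],s['time'],s['ee_pos'],s['tool_rot'])"
```

```text
[0.06683482 1.0262668  0.21489706 0.00678191 1.84673522 1.48644938] 3.55 [0.93080234 0.16494779 0.40364525] [[ 0.98685158  0.15265585  0.05310502]
 [ 0.15233324 -0.98827764  0.01009446]
 [ 0.05402348 -0.00187207 -0.99853791]]
```

Call:
servo_tool(
  targets=[
    {"slide": [60, 0, 0], "spin": 0},
    {"slide": [60, 0, 0], "spin": 0},
    {"slide": [40, 0, -40], "spin": 0},
    {"slide": [40, 0, -40], "spin": 0},
  ],
)

```text
time: 4.05
ee_pos: [0.9496, 0.1634, 0.4194]
tool_rot: [[0.976, 0.152, 0.153], [0.15, -0.988, 0.029], [0.156, -0.006, -0.988]]
contact_force: [0.1, 0.1, 0.9]
gripper_width: 0.998
```

```bash
python3 -c "
from h import *
s=bot.observe();print(s['q'],s['time'],s['ee_pos'],s['tool_rot'])"
```

```text
[0.06067189 1.01477975 0.21002529 0.02030185 1.7614633  1.48437275] 4.05 [0.94958792 0.16340896 0.41943163] [[ 0.97639172  0.15234081  0.15313878]
 [ 0.14960957 -0.98831176  0.02927195]
 [ 0.15580817 -0.00566986 -0.98777106]]
```

Call:
servo_tool(
  targets=[
    {"slide": [-58, -9, -9], "spin": 0},
    {"slide": [-58, -9, -9], "spin": 0},
    {"slide": [-58, -9, -9], "spin": 0},
    {"slide": [-58, -9, -9], "spin": 0},
    {"slide": [-58, -9, -9], "spin": 0},
  ],
)

```text
time: 4.68
ee_pos: [0.6842, 0.162, 0.4417]
tool_rot: [[0.97, 0.15, 0.19], [0.147, -0.989, 0.032], [0.193, -0.003, -0.981]]
contact_force: [0.4, 0.4, 1.2]
gripper_width: 0.999
```

Call:
servo_tool(
  targets=[
    {"slide": [-58, -9, -9], "spin": 0},
    {"slide": [-58, -9, -9], "spin": 0},
    {"slide": [-58, -9, -9], "spin": 0},
    {"slide": [-58, -9, -9], "spin": 0},
    {"slide": [-58, -9, -9], "spin": 0},
  ],
)

```text
time: 5.3
ee_pos: [0.3739, 0.162, 0.4522]
tool_rot: [[0.96, 0.15, 0.237], [0.145, -0.989, 0.038], [0.24, -0.002, -0.971]]
contact_force: [-0.7, -0.6, 0.6]
gripper_width: 1.004
```

```bash
python3 -c "
from h import *
s=bot.observe();print(s['q'],s['time'],s['ee_pos'],s['tool_rot'])"
```

```text
[ 1.58222975e-01 -5.48032501e-01  1.97922502e+00  5.20637119e-04
  1.46808996e+00  1.57873680e+00] 5.3 [0.37388153 0.16195342 0.45217383] [[ 0.95988987  0.15001798  0.23686713]
 [ 0.14506196 -0.9886803   0.03831818]
 [ 0.23993428 -0.00242082 -0.97078611]]
```

Call:
servo_tool(
  targets=[
    {"slide": [-60, -9, 20], "spin": 0},
    {"slide": [-60, -9, 20], "spin": 0},
    {"slide": [-60, -9, 20], "spin": 0},
    {"slide": [-60, -9, 20], "spin": 0},
  ],
)

```text
time: 5.8
ee_pos: [0.192, 0.21, 0.3335]
tool_rot: [[0.96, 0.137, 0.243], [0.137, -0.99, 0.015], [0.243, 0.018, -0.97]]
contact_force: [0.0, 0.9, -0.5]
gripper_width: 1.0
```

```bash
python3 -c "
from h import *
s=bot.observe();print(s['q'],s['time'],s['ee_pos'],s['tool_rot'])"
```

```text
[ 0.56902073 -0.8961643   2.35804265 -0.11885531  1.46419506  2.00045692] 5.8 [0.19196953 0.21004242 0.33345069] [[ 0.96036317  0.13650372  0.24304178]
 [ 0.13686251 -0.99046892  0.01549107]
 [ 0.24283992  0.01838626 -0.96989212]]
```

```bash
python3 plan.py .40 .16 .22
```

```text
t 5.8 pos [0.192  0.21   0.3335] yang -82.15 n 5 F [ 0.   0.9 -0.5] w 1.0
[33.1, 15.2, 32.0] -0.0
[33.1, 15.2, 32.0] -0.0
[33.1, 15.2, 32.0] -0.0
[33.1, 15.2, 32.0] -0.0
[33.1, 15.2, 32.0] -0.0
```

Call:
servo_tool(
  targets=[
    {"slide": [45, 15, 20], "spin": 0},
    {"slide": [45, 15, 25], "spin": 0},
    {"slide": [38, 15, 35], "spin": 0},
    {"slide": [33, 15, 35], "spin": 0},
    {"slide": [33, 15, 35], "spin": 0},
  ],
)

```text
time: 6.42
ee_pos: [0.4254, 0.1889, 0.2597]
tool_rot: [[0.939, 0.192, 0.285], [0.186, -0.981, 0.047], [0.289, 0.009, -0.957]]
contact_force: [0.7, 0.3, 1.6]
gripper_width: 1.002
```

Call:
servo_tool(
  targets=[
    {"slide": [-60, 0, 0], "spin": 0},
    {"slide": [-60, 0, 0], "spin": 0},
  ],
)

```text
time: 6.68
ee_pos: [0.3158, 0.1656, 0.2216]
tool_rot: [[0.945, 0.188, 0.268], [0.183, -0.982, 0.042], [0.271, 0.009, -0.962]]
contact_force: [-0.6, 0.6, 1.6]
gripper_width: 1.002
```

```bash
python3 -c "
from h import *
s=bot.observe();print(s['q'],s['time'],s['ee_pos'],s['tool_rot'])"
```

```text
[ 0.2049933  -0.66951018  2.45570926 -0.01516243  1.08080692  1.59109528] 6.675 [0.3158461  0.16555242 0.22160269] [[ 0.94492214  0.18756908  0.26821631]
 [ 0.18301964 -0.98220733  0.04210191]
 [ 0.27134104  0.00930582 -0.96243828]]
```

Elbow is near its limit here; push on inward/down.

Call:
servo_tool(
  targets=[
    {"slide": [-60, 0, 0], "spin": 0},
    {"slide": [-60, 0, 0], "spin": 0},
    {"slide": [-60, 0, 0], "spin": 0},
  ],
)

```text
time: 7.05
ee_pos: [0.209, 0.1942, 0.2637]
tool_rot: [[0.957, 0.173, 0.231], [0.177, -0.984, 0.006], [0.228, 0.035, -0.973]]
contact_force: [-6.0, 7.9, 9.1]
gripper_width: 0.999
```

```bash
python3 -c "
from h import *
s=bot.observe();print(s['q'],s['time'],s['ee_pos'],s['tool_rot'])"
```

```text
[ 0.47260528 -0.89658931  2.47886041 -0.10229721  1.34971267  1.87702418] 7.05 [0.20901899 0.19418804 0.26365664] [[ 0.95747596  0.17328826  0.23067501]
 [ 0.17668045 -0.98424978  0.00603295]
 [ 0.22808726  0.03497936 -0.97301215]]
```

```bash
cat > fk.py <<'E'
import numpy as np
D=[([1.062,.2863,1.5767,0,1.2786,-.15],[.237,.632,.2483]),
([.070276,.74972,.576244,.0004,1.812987,1.481476],[.85368,.16133,.45101]),
([.066835,1.026267,.214897,.00678,1.846735,1.48645],[.930802,.164948,.403645]),
([.060672,1.01478,.210025,.0203,1.76146,1.48437],[.949588,.163409,.419432]),
([.158223,-.548,1.979225,.00052,1.46809,1.578737],[.373882,.161953,.452174]),
([.569021,-.896164,2.358043,-.118855,1.464195,2.000457],[.19197,.210042,.333451]),
([.204993,-.66951,2.455709,-.0151625,1.080807,1.591095],[.315846,.165552,.221603]),
([.472605,-.896589,2.47886,-.102297,1.349713,1.877024],[.209019,.194188,.263657])]
from scipy.optimize import least_squares
def Ry(a): c,s=np.cos(a),np.sin(a); return np.array([[c,0,s],[0,1,0],[-s,0,c]])
def Rz(a): c,s=np.cos(a),np.sin(a); return np.array([[c,-s,0],[s,c,0],[0,0,1]])
def Rx(a): c,s=np.cos(a),np.sin(a); return np.array([[1,0,0],[0,c,-s],[0,s,c]])
def fk(q,p):
    h,L1,L2,L3,d,e,sg,a=p
    # z along links; q2 about y; q3 about y; q4 about link axis? ; q5 about y; q6 about z
    R=Rz(q[0]);x=R@np.array([a,0,h]);R=R@Ry(q[1]);x=x+R@[0,0,L1];R=R@Ry(q[2]);
    R4=R@Rz(sg*q[3]); x=x+R@np.array([e,0,L2])+R@[0,d,0]*0; x=x+R4@np.array([0,d,0]); R=R4@Ry(q[4]); x=x+R@[0,0,L3]; R=R@Rz(q[5])
    return x,R
if __name__=='__main__':
    for sg in (1,-1):
        f=lambda p:np.concatenate([fk(q,np.r_[p[:6],sg,p[6]])[0]-np.array(x) for q,x in D])
        r=least_squares(f,[.2,.4,.4,.2,.1,0,0]);print(sg,r.x.round(4),np.abs(f(r.x)).max())
    x,R=fk(D[6][0],np.r_[r.x[:6],-1,r.x[6]]);print(R)
E
python3 fk.py
```

```text
1 [0.2429 0.4431 0.5681 0.2335 0.1008 0.0191 0.0042] 0.009348879995241366
-1 [0.101  0.4164 0.5579 0.0419 0.0939 0.0519 0.0388] 0.024393477698604366
[[-0.18116568  0.94769773  0.2627699 ]
 [ 0.98324283  0.16902366  0.06829744]
 [ 0.020311    0.27073977 -0.96243828]]
```

```bash
cat >> fk.py <<'E'
    print('v2')
    Rt=np.array([[0.96036317,.13650372,.24304178],[.13686251,-.99046892,.01549107],[.24283992,.01838626,-.96989212]])
    q=D[5][0]
    for sg in (1,-1,0):
        R=Rz(q[0])@Ry(q[1]+q[2])@Rz(sg*q[3])@Ry(q[4])@Rz(q[5]); R2=Rz(q[0])@Ry(q[1]+q[2])@Rx(sg*q[3])@Ry(q[4])@Rz(q[5]); print(sg,R.round(3).tolist(),R2.round(3).tolist())
E
python3 fk.py
```

```text
1 [0.2429 0.4431 0.5681 0.2335 0.1008 0.0191 0.0042] 0.009348879995241366
-1 [0.101  0.4164 0.5579 0.0419 0.0939 0.0519 0.0388] 0.024393477698604366
[[-0.18116568  0.94769773  0.2627699 ]
 [ 0.98324283  0.16902366  0.06829744]
 [ 0.020311    0.27073977 -0.96243828]]
v2
1 [[-0.137, 0.96, 0.243], [0.99, 0.137, 0.015], [-0.018, 0.243, -0.97]] [[-0.263, 0.949, 0.173], [0.962, 0.243, 0.125], [0.077, 0.199, -0.977]]
-1 [[-0.151, 0.982, 0.116], [0.969, 0.123, 0.214], [0.196, 0.145, -0.97]] [[-0.029, 0.982, 0.186], [0.995, 0.01, 0.104], [0.1, 0.188, -0.977]]
0 [[-0.147, 0.973, 0.18], [0.985, 0.128, 0.115], [0.089, 0.194, -0.977]] [[-0.147, 0.973, 0.18], [0.985, 0.128, 0.115], [0.089, 0.194, -0.977]]
```

```bash
cat > kin.py <<'E'
import numpy as np
from fk import D,Ry,Rz
from scipy.optimize import least_squares
def fk(q,p):
    h,a,L1,e1,L2,e2,d1,d2,L3,e3=p
    R=Rz(q[0]);x=R@np.array([a,d1,h]);R=R@Ry(q[1]);x=x+R@[e1,0,L1];R=R@Ry(q[2]);x=x+R@[e2,0,L2]
    R=R@Rz(q[3]);x=x+R@[0,d2,0];R=R@Ry(q[4]);x=x+R@[e3,0,L3]
    return x,R@Rz(q[5])@Rz(np.pi/2)@np.diag([1,1,1.])
f=lambda p:np.concatenate([fk(q,p)[0]-np.array(x) for q,x in D]+[np.array(p)*[0,1e-3,0,1e-3,0,1e-3,1e-4,1e-4,0,1e-3]])
r=least_squares(f,[.2,0,.4,0,.4,0,.05,.05,.2,0]);P=r.x
if __name__=='__main__':
    print(P.round(4),np.abs(f(P)[:24]).max())
    print(fk(D[5][0],P)[1])
E
python3 kin.py
```

```text
[ 2.403e-01 -1.000e-04  4.430e-01  0.000e+00  5.725e-01  2.060e-02
  1.008e-01  1.000e-04  2.323e-01 -0.000e+00] 1.0868114780404614e-05
[[ 0.9603633   0.13650396  0.24304113]
 [ 0.13686274 -0.99046889  0.01549108]
 [ 0.24283927  0.01838621 -0.96989228]]
```

```bash
cat > sim.py <<'E'
from kin import *
from scipy.spatial.transform import Rotation as Ro
lo=np.array([-2.77,-.9,.21,-1.53,.24,-2.84]);hi=np.array([2.77,2.22,2.48,4.67,2.81,2.84])
vm=.7*.125*np.array([2.79,2.79,3.14,3.14,3.14,3.14])
def step(q,sl,sp,w=.3,rate=True):
    x,R=fk(q,P); xt=x+R@np.array(sl)/1000; Rt=R@Rz(sp)
    def f(z):
        y,S=fk(z,P); return np.r_[y-xt,w*Ro.from_matrix(Rt.T@S).as_rotvec()]
    l=np.maximum(lo,q-vm) if rate else lo; h=np.minimum(hi,q+vm) if rate else hi
    return least_squares(f,np.clip(q,l+1e-6,h-1e-6),bounds=(l,h)).x
def tilt(q):
    R=fk(q,P)[1]; return np.degrees(np.arctan2(R[:2,2],-R[2,2])).round(1)
if __name__=='__main__':
    np.set_printoptions(precision=3,suppress=True)
    for w in (.1,.2,.3,.5,1):
        q=np.array(D[6][0])
        for i in range(3): q=step(q,[-60,0,0],0,w)
        q2=np.array(D[2][0])
        for s in ([60,0,0],[60,0,0],[40,0,-40],[40,0,-40]): q2=step(q2,s,0,w)
        print(w,q,tilt(q),q2,tilt(q2),fk(q2,P)[0])
    print('true',D[7][0],tilt(D[7][0]),D[3][0],tilt(D[3][0]))
E
python3 sim.py
```

```text
0.1 [ 0.477 -0.698  2.48  -0.176  1.62   1.901] [ -8.7 -15.9] [0.059 0.967 0.21  0.081 1.234 1.48 ] [41.7  8.9] [1.047 0.181 0.52 ]
0.2 [ 0.472 -0.785  2.48  -0.143  1.502  1.886] [ 0.9 -8.7] [0.06  0.972 0.21  0.06  1.419 1.485] [30.8  6. ] [1.014 0.175 0.489]
0.3 [ 0.47  -0.827  2.48  -0.123  1.426  1.877] [ 6.4 -4.6] [0.06  0.982 0.21  0.043 1.568 1.486] [21.7  4. ] [0.986 0.171 0.463]
0.5 [ 0.469 -0.861  2.48  -0.104  1.354  1.869] [11.3 -0.8] [0.061 0.999 0.21  0.025 1.722 1.485] [12.   2.2] [0.955 0.165 0.437]
1 [ 0.468 -0.88   2.48  -0.092  1.307  1.864] [14.4  1.5] [0.062 1.012 0.21  0.012 1.821 1.483] [5.6 1. ] [0.935 0.162 0.42 ]
true [0.472605, -0.896589, 2.47886, -0.102297, 1.349713, 1.877024] [13.3  0.4] [0.060672, 1.01478, 0.210025, 0.0203, 1.76146, 1.48437] [8.8 1.7]
```

```bash
cat > ex.py <<'E'
from sim import *
np.set_printoptions(precision=3,suppress=True)
W=.65
def pose_q(q0,x,R):
    f=lambda z:np.r_[fk(z,P)[0]-x,Ro.from_matrix(R.T@fk(z,P)[1]).as_rotvec()]
    return least_squares(f,q0,bounds=(lo,hi))
def Rt(al,yaw=.198):  # tool x along yaw, tilted up al
    return Rz(yaw)@Ry(-al)@np.diag([1,-1,-1.])
# tilt: start near far limit, arm q1=.198
for z in (.3,.45,.6,.75):
  for r in (.85,.9):
    q1=.198; x=np.array([r*np.cos(q1)-.1008*np.sin(q1),r*np.sin(q1)+.1008*np.cos(q1),z])
    s=pose_q(np.array([.2,.75,.6,0,1.8,1.37]),x,Rt(0)); 
    if s.cost>1e-6: print('nr',z,r); continue
    for d in ([62.5,0,0],[62.5,0,-40],[62.5,0,-62.5],[30,0,-62.5],[62.5,0,40]):
        q=s.x.copy();out=[]
        for i in range(12):
            q=step(q,d,0,W)
            if i%3==2: out.append(tilt(q)[0])
        print('tilt',z,r,d,out,tilt(q),q,fk(q,P)[0])
E
python3 ex.py
cat > ex2.py <<'E'
from ex import *
E
sed -n '1,12p' ex.py > exb.py
cat >> exb.py <<'E'
for al in (.3,.7):
 for z in (.15,.25,.35,.5):
  for r in (.3,.36,.42):
    q1=.198; x=np.array([r*np.cos(q1)-.1008*np.sin(q1),r*np.sin(q1)+.1008*np.cos(q1),z])
    s=pose_q(np.array([.2,-.5,2.2,0,1.1,1.37]),x,Rt(al)); 
    if s.cost>1e-6: print('nr',al,z,r); continue
    for d in ([-62.5,0,0],[-62.5,0,62.5],[-62.5,0,-62.5],[0,0,62.5]):
        q=s.x.copy();out=[]
        for i in range(6):
            q=step(q,d,0,W)
            if i%3==2: out.append(tilt(q).tolist())
        print(al,z,r,d,out,q,fk(q,P)[0])
E
python3 exb.py
```

```text
tilt 0.3 0.85 [62.5, 0, 0] [np.float64(1.8), np.float64(6.7), np.float64(11.7), np.float64(16.8)] [16.8  4.8] [0.151 1.199 0.21  0.037 1.432 1.524] [1.022 0.266 0.251]
tilt 0.3 0.85 [62.5, 0, -40] [np.float64(2.7), np.float64(8.3), np.float64(13.9), np.float64(19.5)] [19.5  5.7] [0.13  0.851 0.21  0.05  1.73  1.52 ] [0.9   0.231 0.575]
tilt 0.3 0.85 [62.5, 0, -62.5] [np.float64(3.4), np.float64(9.6), np.float64(15.8), np.float64(22.1)] [22.1  6.5] [0.107 0.666 0.21  0.067 1.871 1.513] [0.799 0.202 0.726]
tilt 0.3 0.85 [30, 0, -62.5] [np.float64(1.1), np.float64(5.2), np.float64(9.3), np.float64(13.5)] [13.5  4.1] [0.126 0.597 0.21  0.046 2.093 1.526] [0.712 0.201 0.763]
tilt 0.3 0.85 [62.5, 0, 40] [np.float64(1.1), np.float64(6.0), np.float64(11.3), np.float64(16.9)] [16.9  4.8] [0.155 1.542 0.21  0.04  1.086 1.515] [ 1.042  0.273 -0.092]
tilt 0.3 0.9 [62.5, 0, 0] [np.float64(3.1), np.float64(8.0), np.float64(13.0), np.float64(18.1)] [18.1  5.2] [0.148 1.196 0.21  0.04  1.41  1.521] [1.027 0.264 0.256]
tilt 0.3 0.9 [62.5, 0, -40] [np.float64(3.9), np.float64(9.5), np.float64(15.1), n
[... 7664 characters left out ...]
36 [-62.5, 0, -62.5] [[36.4, 5.5], [33.3, 5.5]] [ 1.632 -0.856  1.854 -0.65   1.997  2.696] [0.017 0.17  0.63 ]
0.7 0.5 0.36 [0, 0, 62.5] [[39.6, 9.4], [39.6, 9.4]] [ 0.198 -0.095  2.161  0.     0.375  1.57 ] [0.57  0.217 0.213]
0.7 0.5 0.42 [-62.5, 0, 0] [[38.1, 7.2], [36.7, 3.9]] [ 0.934 -0.877  2.48  -0.516  1.132  2.455] [0.195 0.258 0.299]
0.7 0.5 0.42 [-62.5, 0, 62.5] [[38.7, 8.8], [33.9, 4.4]] [ 0.369 -0.112  2.48  -0.636  0.24   2.336] [0.406 0.23  0.064]
0.7 0.5 0.42 [-62.5, 0, -62.5] [[37.0, 6.0], [34.0, 5.6]] [ 1.455 -0.889  1.875 -0.616  1.912  2.555] [0.046 0.174 0.626]
0.7 0.5 0.42 [0, 0, 62.5] [[39.6, 9.4], [39.6, 9.4]] [0.198 0.043 2.027 0.    0.372 1.57 ] [0.629 0.229 0.213]
```

```bash
cat > ex3.py <<'E'
from sim import *
np.set_printoptions(precision=3,suppress=True)
W=.65
qc=np.array(D[7][0])
def pose_q(q0,x,R):
    f=lambda z:np.r_[fk(z,P)[0]-x,Ro.from_matrix(R.T@fk(z,P)[1]).as_rotvec()]
    return least_squares(f,q0,bounds=(lo,hi))
R0=fk(qc,P)[1]
res=[]
for z in (.12,.16,.2,.24,.3,.4):
  for r in (.3,.34,.38,.42):
    q1=.2; x=np.array([r*np.cos(q1)-.1008*np.sin(q1),r*np.sin(q1)+.1008*np.cos(q1),z])
    s=pose_q(np.array([.2,-.5,2.2,0,1.1,1.6]),x,R0)
    if s.cost>1e-6: continue
    for k in (0,10,16,24):
      for dz in (-60,-30,0,20,40,60):
        q=s.x.copy(); ok=True
        for i in range(8):
            q=step(q,[-60,k,dz],0,W); zz=fk(q,P)[0]
            if zz[2]<.06: break
            res.append((abs(np.hypot(*tilt(q))),i+1,z,r,k,dz,tilt(q).tolist(),zz.round(3).tolist(),q.round(2).tolist()))
res.sort(key=lambda a:a[0]+a[1]*.1)
for a in res[:12]: print(a)
E
python3 ex3.py
```

```text
(np.float64(2.6832815729997477), 8, 0.3, 0.38, 24, 40, [1.2, -2.4], [0.33, -0.013, 0.141], [-0.33, -0.47, 2.48, -0.04, 1.1, 1.09])
(np.float64(2.716615541441225), 8, 0.4, 0.34, 24, 60, [0.3, -2.7], [0.345, -0.015, 0.079], [-0.31, -0.28, 2.48, -0.05, 0.92, 1.12])
(np.float64(3.1064449134018135), 8, 0.2, 0.42, 24, 20, [1.7, -2.6], [0.337, 0.004, 0.125], [-0.27, -0.42, 2.48, -0.04, 1.04, 1.15])
(np.float64(3.443835071544513), 7, 0.4, 0.38, 24, 60, [3.1, -1.5], [0.352, -0.008, 0.099], [-0.31, -0.34, 2.48, -0.01, 0.94, 1.1])
(np.float64(3.4828149534536), 7, 0.4, 0.34, 24, 60, [2.2, -2.7], [0.337, 0.022, 0.127], [-0.21, -0.42, 2.48, -0.04, 1.04, 1.21])
(np.float64(3.4885527085024814), 8, 0.3, 0.34, 24, 40, [1.6, -3.1], [0.267, 0.004, 0.243], [-0.33, -0.84, 2.48, -0.04, 1.45, 1.07])
(np.float64(3.5), 8, 0.3, 0.38, 24, 20, [2.8, -2.1], [0.258, -0.022, 0.258], [-0.48, -0.9, 2.48, -0.01, 1.5, 0.92])
(np.float64(3.5510561809129406), 8, 0.24, 0.42, 24, 20, [3.0, -1.9], [0.29, -0.019, 0.223], [-0.41, -0.76, 2.48, -0.01, 1.36, 0.99])
(np.float64(3.6124783736376886), 8, 0.4, 0.34, 24, 40, [2.4, -2.7], [0.257, -0.01, 0.258], [-0.42, -0.9, 2.48, -0.03, 1.5, 0.98])
(np.float64(3.6769552621700474), 8, 0.24, 0.38, 24, 20, [2.6, -2.6], [0.257, -0.003, 0.258], [-0.39, -0.9, 2.48, -0.02, 1.5, 1.01])
(np.float64(3.736308338453881), 8, 0.4, 0.38, 24, 40, [3.6, -1.0], [0.257, -0.055, 0.257], [-0.63, -0.9, 2.48, 0.02, 1.5, 0.77])
(np.float64(3.841874542459709), 7, 0.3, 0.38, 24, 40, [3.0, -2.4], [0.327, 0.023, 0.159], [-0.22, -0.53, 2.48, -0.03, 1.13, 1.19])
```

```bash
cat > ex4.py <<'E'
from ex3 import step,tilt,fk,P,W,np
import itertools,sys
from workcell import bot
q0=np.array(bot.observe()['q']); print(q0,tilt(q0))
for pre in ([],[[50,0,-20]]*2,[[50,-10,0]]*2):
 for k in (16,24,32,40):
  for dz in (0,20,40):
    q=q0
    for s in pre: q=step(q,s,0,W)
    o=[]
    for i in range(8):
        q=step(q,[-60,k,dz],0,W); o.append(tilt(q).tolist())
    print(pre,k,dz,o[2],o[4],o[7],fk(q,P)[0].round(3),q.round(2))
E
sed -i '/^res.sort/,$d;/^for z in/,$d' ex3.py; python3 ex4.py
```

```text
[ 0.473 -0.897  2.479 -0.102  1.35   1.877] [13.3  0.4]
[] 16 0 [11.7, -3.3] [11.7, -4.6] [7.9, -6.6] [-0.059  0.203  0.261] [ 1.53 -0.9   2.48 -0.14  1.67  2.84]
[] 16 20 [11.2, -3.2] [10.9, -4.8] [7.7, -6.6] [-0.055  0.205  0.261] [ 1.51 -0.9   2.48 -0.14  1.67  2.84]
[] 16 40 [10.6, -3.5] [9.9, -6.1] [6.4, -9.1] [-0.036  0.282  0.147] [ 1.45 -0.48  2.48 -0.14  1.28  2.84]
[] 24 0 [11.3, -3.8] [11.3, -5.8] [8.2, -8.4] [-0.056  0.197  0.262] [ 1.52 -0.9   2.48 -0.15  1.7   2.84]
[] 24 20 [10.7, -3.6] [10.3, -5.9] [8.0, -8.3] [-0.051  0.199  0.262] [ 1.49 -0.9   2.48 -0.15  1.69  2.84]
[] 24 40 [10.2, -3.5] [9.1, -6.1] [7.5, -9.2] [-0.04   0.23   0.229] [ 1.45 -0.76  2.48 -0.15  1.57  2.84]
[] 32 0 [10.7, -4.3] [10.5, -7.1] [8.4, -10.2] [-0.051  0.191  0.264] [ 1.5  -0.9   2.48 -0.16  1.73  2.84]
[] 32 20 [10.2, -4.0] [9.2, -6.9] [8.1, -10.1] [-0.046  0.194  0.263] [ 1.47 -0.9   2.48 -0.16  1.72  2.84]
[] 32 40 [9.7, -3.7] [8.0, -6.5] [7.6, -10.1] [-0.034  0.2    0.261] [ 1.41 -0.89  2.48 -0.16  1.71  2.81]
[] 40 0 [10.1, -4.6] [9.2, -8.1] [8.4, -11.9] [-0.045  0.187  0.267] [ 1.47 -
[... 2690 characters left out ...]
7 0.262] [ 1.02 -0.9   2.48 -0.2   1.63  2.42]
[[50, -10, 0], [50, -10, 0]] 32 20 [11.0, -1.6] [8.2, -4.1] [4.5, -8.2] [0.158 0.17  0.261] [ 0.55 -0.9   2.48 -0.16  1.57  1.95]
[[50, -10, 0], [50, -10, 0]] 32 40 [10.2, -2.0] [7.0, -4.3] [2.2, -7.3] [0.251 0.143 0.196] [ 0.27 -0.65  2.48 -0.14  1.31  1.72]
[[50, -10, 0], [50, -10, 0]] 40 0 [10.7, -1.9] [7.6, -4.4] [2.4, -7.4] [0.232 0.077 0.26 ] [ 0.03 -0.9   2.48 -0.13  1.52  1.44]
[[50, -10, 0], [50, -10, 0]] 40 20 [10.5, -1.6] [7.1, -3.4] [1.9, -4.3] [ 0.255 -0.02   0.258] [-0.43 -0.9   2.48 -0.05  1.5   0.97]
[[50, -10, 0], [50, -10, 0]] 40 40 [9.9, -1.8] [6.3, -3.3] [1.3, -3.7] [ 0.289 -0.038  0.214] [-0.44 -0.72  2.48 -0.05  1.33  0.97]
```

Call:
servo_tool(
  targets=[
    {"slide": [50, 0, -20], "spin": 0},
    {"slide": [50, 0, -20], "spin": 0},
    {"slide": [-60, 40, 40], "spin": 0},
    {"slide": [-60, 40, 40], "spin": 0},
    {"slide": [-60, 40, 40], "spin": 0},
  ],
)

```text
time: 7.68
ee_pos: [0.2574, 0.1322, 0.2609]
tool_rot: [[0.96, 0.185, 0.211], [0.191, -0.982, -0.007], [0.206, 0.047, -0.977]]
contact_force: [-0.8, -0.2, 0.4]
gripper_width: 1.001
```

```bash
python3 ex4.py | head -1; python3 -c "
from h import *
s=bot.observe();print(s['ee_pos'],s['contact_force'])"
```

```text
[ 0.151 -0.896  2.482 -0.04   1.347  1.536] [12.2 -0.4]
[0.25735279 0.13220418 0.26085006] [-0.79376363 -0.19390872  0.44943066]
```

Call:
servo_tool(
  targets=[
    {"slide": [-60, 35, 40], "spin": 0},
    {"slide": [-60, 35, 40], "spin": 0},
    {"slide": [-60, 35, 40], "spin": 0},
    {"slide": [-60, 35, 40], "spin": 0},
    {"slide": [-60, 35, 40], "spin": 0},
  ],
)

```text
time: 8.3
ee_pos: [0.2686, 0.0049, 0.2577]
tool_rot: [[0.978, 0.186, 0.092], [0.191, -0.981, -0.045], [0.082, 0.061, -0.995]]
contact_force: [0.4, -0.4, -0.1]
gripper_width: 0.999
```

```bash
python3 ex4.py
```

```text
[-0.358 -0.896  2.48  -0.01   1.456  1.024] [ 5.3 -2.6]
[] 16 0 [1.2, -1.7] [-0.0, -0.6] [-0.2, -0.5] [-0.006 -0.278  0.258] [-1.96 -0.78  2.43  0.    1.49 -0.58]
[] 16 20 [1.2, -1.6] [0.1, -0.5] [-0.1, -0.0] [-0.007 -0.292  0.213] [-1.94 -0.69  2.47 -0.    1.36 -0.56]
[] 16 40 [1.3, -1.5] [-0.2, -0.1] [-0.6, 0.9] [ 0.01  -0.323  0.135] [-1.85 -0.45  2.48 -0.02  1.13 -0.46]
[] 24 0 [1.7, -1.5] [1.0, -1.1] [1.0, -1.1] [-0.032 -0.321  0.257] [-2.01 -0.63  2.36  0.02  1.4  -0.63]
[] 24 20 [1.8, -1.5] [1.1, -0.7] [1.1, -0.6] [-0.03  -0.337  0.186] [-1.98 -0.5   2.41  0.02  1.23 -0.6 ]
[] 24 40 [1.6, -1.3] [0.6, -0.1] [0.5, 0.2] [-0.01  -0.365  0.088] [-1.88 -0.23  2.42  0.01  0.95 -0.51]
[] 32 0 [2.2, -1.7] [1.8, -1.6] [1.8, -1.6] [-0.043 -0.366  0.256] [-1.99 -0.48  2.27  0.04  1.34 -0.62]
[] 32 20 [2.2, -1.6] [1.8, -1.2] [1.8, -1.2] [-0.039 -0.382  0.168] [-1.96 -0.33  2.34  0.04  1.13 -0.6 ]
[] 32 40 [1.9, -1.2] [1.4, -0.4] [1.4, -0.4] [-0.022 -0.41   0.053] [-1.89 -0.03  2.34  0.03  0.84 -0.53]
[] 40 0 [2.5, -2.1] [2.2, -2.2] [2.2, -2.2] [-0.044 -0.412  0.257] [-1.95 -0.36  2.19  0.0
[... 2686 characters left out ...]
54] [-1.88 -0.63  2.36  0.06  1.4  -0.51]
[[50, -10, 0], [50, -10, 0]] 32 20 [3.6, -2.1] [2.6, -1.3] [2.5, -1.2] [ 0.033 -0.346  0.171] [-1.8  -0.46  2.42  0.05  1.18 -0.44]
[[50, -10, 0], [50, -10, 0]] 32 40 [2.7, -1.9] [1.2, -0.7] [1.0, -0.5] [ 0.086 -0.372  0.016] [-1.62 -0.02  2.41  0.03  0.74 -0.26]
[[50, -10, 0], [50, -10, 0]] 40 0 [4.2, -2.6] [3.3, -2.6] [3.3, -2.6] [ 0.014 -0.361  0.255] [-1.86 -0.52  2.3   0.07  1.34 -0.49]
[[50, -10, 0], [50, -10, 0]] 40 20 [3.8, -2.1] [3.2, -1.6] [3.2, -1.6] [ 0.027 -0.395  0.147] [-1.8  -0.27  2.34  0.07  1.07 -0.45]
[[50, -10, 0], [50, -10, 0]] 40 40 [3.0, -1.8] [2.2, -1.0] [2.2, -1.0] [ 0.066 -0.419 -0.006] [-1.68  0.13  2.32  0.06  0.68 -0.34]
```

Three more rows, then over to the cradle.

Call:
servo_tool(
  targets=[
    {"slide": [-60, 16, 10], "spin": 0},
    {"slide": [-60, 16, 10], "spin": 0},
    {"slide": [-60, 16, 10], "spin": 0},
  ],
)

```text
time: 8.68
ee_pos: [0.2298, -0.1101, 0.2567]
tool_rot: [[0.982, 0.19, 0.019], [0.191, -0.981, -0.032], [0.012, 0.035, -0.999]]
contact_force: [0.2, -0.8, -0.1]
gripper_width: 0.995
```

```bash
python3 ex4.py | head -1;python3 plan.py .462 -.352 .2 -78.2
```

```text
[-0.847 -0.896  2.48  -0.007  1.521  0.532] [ 1.1 -1.8]
t 8.68 pos [ 0.2298 -0.1101  0.2567] yang -79.02 n 7 F [ 0.2 -0.8 -0.1] w 0.995
[25.9, 39.9, 9.8] -0.002
[25.8, 40.0, 9.8] -0.002
[25.7, 40.0, 9.8] -0.002
[25.6, 40.1, 9.8] -0.002
[25.5, 40.1, 9.8] -0.002
[25.5, 40.2, 9.8] -0.002
[25.4, 40.2, 9.8] -0.002
```

Call:
servo_tool(
  targets=[
    {"slide": [26, 40, 5], "spin": 0},
    {"slide": [26, 40, 5], "spin": 0},
    {"slide": [26, 40, 5], "spin": 0},
    {"slide": [25, 40, 5], "spin": 0},
    {"slide": [25, 40, 5], "spin": 0},
  ],
)

```text
time: 9.3
ee_pos: [0.3965, -0.2995, 0.2698]
tool_rot: [[0.984, 0.17, 0.053], [0.174, -0.982, -0.073], [0.04, 0.081, -0.996]]
contact_force: [0.4, -0.6, 1.0]
gripper_width: 1.001
```

```bash
python3 - <<'E'
import pickle
from h import *
from scipy.optimize import least_squares
np.set_printoptions(precision=4,suppress=True)
ft,fs=pickle.load(open('f0.pkl','rb'))
for f,c,n in ((ft,(399,220),'t'),(fs,(228,254),'s')):
    hsv=cv2.cvtColor(f['color'],cv2.COLOR_RGB2HSV); m=cv2.inRange(hsv,(105,120,40),(125,255,255))
    k,l,st,ce=cv2.connectedComponentsWithStats(m)
    for i in range(1,k):
        if st[i,4]>25: print(n,st[i],ce[i])
# model-based: render handle (box) hull mask vs observed mask -> centroid+rect compare
def hull(f,p):
    o=np.array([p[0],p[1],.07]);d=np.array([np.cos(p[2]),np.sin(p[2]),0]);e=np.array([-d[1],d[0],0])
    C=[o+d*a+e*b+np.array([0,0,c]) for a in(-.045,.045) for b in(-.009,.009) for c in(-.009,.009)]
    h=cv2.convexHull(proj(f,C).astype(np.float32)*8).reshape(-1,2)
    im=np.zeros((3200,5120),np.uint8); cv2.fillPoly(im,[h.astype(np.int32)],255)
    return cv2.resize(im,(640,400),interpolation=cv2.INTER_AREA)/255.
obs=[]
for f,c in ((ft,(399,220)),(fs,(228,254))):
    hsv=cv2.cvtColor(f['color'],cv2.COLOR_RGB2HSV); m=cv2.inRange(hsv,(105,110,30),(125,255,255))
    k,l,st,ce=cv2.connectedComponentsWithStats(m)
    i=min((i for i in range(1,k) if st[i,4]>25),key=lambda i:np.hypot(*(ce[i]-c))); obs.append((l==i).astype(float)); print(ce[i],st[i])
from scipy.optimize import minimize
for sel in ([0],[1],[0,1]):
    g=lambda p:sum(np.abs(cv2.GaussianBlur(hull((ft,fs)[j],p),(0,0),1)-cv2.GaussianBlur(obs[j],(0,0),1)).sum() for j in sel)
    r=minimize(g,[.454,-.354,.21],method='Nelder-Mead',options=dict(initial_simplex=[[.454,-.354,.21],[.464,-.354,.21],[.454,-.344,.21],[.454,-.354,.3]],xatol=2e-4,fatol=.1,maxiter=120)); print(sel,r.x,r.fun)
E
python3 plan.py .454 -.354 .12 -78.0
```

```text
t [368 131   9  13  31] [373.     137.5806]
t [394 210  14  31 203] [400.0985 224.8522]
t [359 266  23  36 282] [369.8227 282.578 ]
t [424 275   7  20  85] [427.     284.3882]
s [ 529  125   73   40 1620] [568.8549 142.7759]
s [233 212  15  27 211] [239.9147 225.128 ]
s [462 230  26  21 347] [473.7896 241.4092]
s [181 233   5  15  57] [183.2456 239.7018]
s [216 241  20  23 196] [225.051  251.4031]
[400.0469 224.9202] [394 210  14  31 213]
[225.0302 251.4724] [216 241  20  23 199]
[0] [ 0.45   -0.3553  0.2036] 20.86005981940982
[1] [ 0.4533 -0.3548  0.1755] 35.46450236880668
[0, 1] [ 0.45   -0.3551  0.2021] 58.49342689022269
t 9.3 pos [ 0.3965 -0.2995  0.2698] yang -80.18 n 4 F [ 0.4 -0.6  1. ] w 1.001
[10.3, 12.8, 39.1] -0.01
[10.2, 12.9, 39.1] -0.01
[10.0, 13.0, 39.1] -0.01
[9.9, 13.1, 39.1] -0.01
```

Call:
servo_tool(
  targets=[
    {"slide": [12, 13, 25], "spin": -0.01},
    {"slide": [12, 13, 30], "spin": -0.01},
    {"slide": [10, 13, 35], "spin": -0.01},
    {"slide": [10, 12, 30], "spin": -0.01},
    {"slide": [0, 0, 0], "spin": 0},
  ],
)

```text
time: 9.93
ee_pos: [0.4664, -0.3622, 0.1806]
tool_rot: [[0.975, 0.206, 0.083], [0.214, -0.971, -0.105], [0.059, 0.12, -0.991]]
contact_force: [0.4, 0.7, -0.3]
gripper_width: 0.996
```

```bash
python3 ex4.py|head -1; python3 plan.py .453 -.3545 .11 -78.4; python3 - <<'E'
from h import *
f=cams.grab_frame('top'); save(f,'top1'); c=f['color'][170:260,350:470]
g=cams.grab_frame('scene'); save(g,'sc1'); d=g['color'][190:310,150:310]
cv2.imwrite('pics/c1.png',cv2.cvtColor(np.hstack([cv2.resize(c,(400,300)),cv2.resize(d,(400,300))]),cv2.COLOR_RGB2BGR))
E
```

```text
[-0.828  0.104  1.922 -0.012  0.982  0.536] [ 4.8 -6.1]
t 9.93 pos [ 0.4664 -0.3622  0.1806] yang -78.01 n 2 F [ 0.4  0.7 -0.3] w 0.996
[-7.8, -9.4, 34.0] 0.003
[-7.8, -9.4, 34.0] 0.003
```

View pics/c1.png

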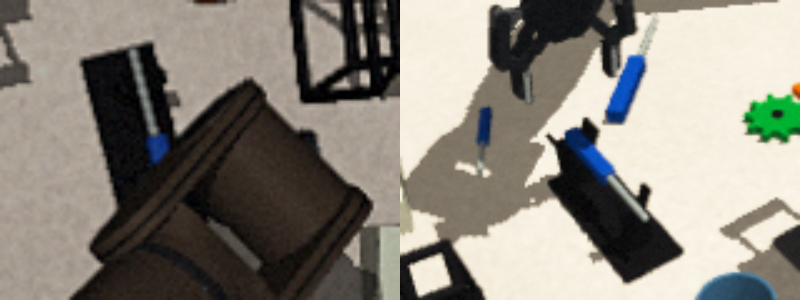

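```bash
sed -i '/^for pre/,$d' ex4.py; cat > ex5.py <<'E'
from ex4 import *
base=q0
for i in range(4): base=step(base,[-29,-51,-15],0,W)
print('in',tilt(base),fk(base,P)[0],base.round(2))
for sl in ([-35,-50,0],[-45,-40,0],[-30,-52,0],[-40,-45,20],[-45,-40,20],[-50,-32,10],[-20,-58,10]):
    q=base;o=[]
    for i in range(9):
        q=step(q,sl,0,W); o.append(tilt(q).tolist())
    print(sl,o[2],o[4],o[6],o[8],fk(q,P)[0].round(3),q.round(2))
E
python3 ex5.py
```

```text
[-0.828  0.101  1.921 -0.012  0.982  0.536] [ 5.  -6.2]
in [ 5.  -6.2] [ 0.307 -0.183  0.21 ] [-0.82 -0.56  2.4  -0.01  1.16  0.55]
[-35, -50, 0] [2.4, -5.2] [-0.3, -5.0] [-2.0, -5.6] [-2.3, -5.8] [0.13  0.183 0.257] [ 0.56 -0.89  2.48 -0.06  1.64  1.92]
[-45, -40, 0] [2.4, -4.7] [-0.6, -3.1] [-3.6, -1.6] [-6.6, -0.2] [ 0.198 -0.102  0.261] [-0.84 -0.9   2.48 -0.09  1.64  0.52]
[-30, -52, 0] [2.6, -5.3] [0.4, -5.4] [-0.5, -5.9] [-0.6, -5.9] [0.117 0.212 0.252] [ 0.71 -0.82  2.46 -0.07  1.58  2.07]
[-40, -45, 20] [1.5, -4.5] [-1.1, -3.5] [-3.3, -3.0] [-5.8, -3.3] [0.216 0.046 0.259] [-0.18 -0.9   2.48 -0.07  1.65  1.18]
[-45, -40, 20] [1.6, -4.2] [-0.8, -2.7] [-3.1, -1.2] [-5.8, 0.6] [ 0.183 -0.133  0.259] [-1.   -0.9   2.48 -0.08  1.63  0.36]
[-50, -32, 10] [2.3, -4.3] [0.6, -2.5] [-0.7, -0.2] [-0.8, 1.5] [-0.012 -0.24   0.258] [-2.02 -0.9   2.48 -0.02  1.58 -0.66]
[-20, -58, 10] [2.3, -5.5] [0.9, -5.7] [0.5, -5.9] [0.5, -5.9] [0.163 0.277 0.162] [ 0.78 -0.45  2.43 -0.08  1.23  2.17]
```

Call:
servo_tool(
  targets=[
    {"slide": [-29, -51, -15], "spin": 0},
    {"slide": [-29, -51, -15], "spin": 0},
    {"slide": [-29, -51, -15], "spin": 0},
    {"slide": [-29, -51, -15], "spin": 0},
    {"slide": [-47, -38, 0], "spin": 0},
  ],
)

```text
time: 10.65
ee_pos: [0.2634, -0.1606, 0.2232]
tool_rot: [[0.974, 0.206, 0.091], [0.216, -0.969, -0.118], [0.064, 0.135, -0.989]]
contact_force: [-7.0, 1.6, -78.6]
gripper_width: 0.997
```

Call:
servo_tool(
  targets=[
    {"slide": [-47, -38, 5], "spin": 0},
    {"slide": [-47, -38, 5], "spin": 0},
    {"slide": [-47, -38, 5], "spin": 0},
    {"slide": [-47, -38, 5], "spin": 0},
  ],
)

```text
time: 11.15
ee_pos: [0.2049, -0.1514, 0.2548]
tool_rot: [[0.978, 0.211, -0.007], [0.21, -0.976, -0.063], [-0.02, 0.06, -0.998]]
contact_force: [-0.2, -0.2, -0.3]
gripper_width: 0.999
```

```bash
python3 ex4.py; cat > ex6.py <<'E'
from ex4 import *
for sl in ([-45,-40,0],[-50,-35,10],[-55,-25,10],[-47,-38,10]):
    q=q0;o=[]
    for i in range(6):
        q=step(q,sl,0,W); o.append(tilt(q).tolist())
    print(sl,o,fk(q,P)[0].round(3),q.round(2))
E
python3 ex6.py
```

```text
[-1.005 -0.896  2.484 -0.04   1.504  0.356] [-0.4 -3.6]
[-1.005 -0.896  2.484 -0.04   1.504  0.356] [-0.4 -3.6]
[-45, -40, 0] [[-1.7, -2.7], [-3.1, -1.7], [-4.4, -0.6], [-5.6, 0.5], [-6.8, 1.6], [-7.8, 2.9]] [ 0.127 -0.178  0.269] [-1.3  -0.9   2.46 -0.12  1.66  0.06]
[-50, -35, 10] [[-1.7, -2.6], [-2.9, -1.5], [-3.9, -0.3], [-4.7, 0.9], [-5.3, 2.2], [-5.5, 3.3]] [ 0.031 -0.228  0.259] [-1.77 -0.9   2.48 -0.11  1.6  -0.41]
[-55, -25, 10] [[-1.5, -2.6], [-2.5, -1.5], [-3.1, -0.4], [-3.4, 0.5], [-3.5, 1.2], [-3.4, 1.5]] [-0.052 -0.238  0.258] [-2.15 -0.9   2.48 -0.06  1.55 -0.78]
[-47, -38, 10] [[-1.7, -2.6], [-3.0, -1.6], [-4.2, -0.5], [-5.2, 0.7], [-6.1, 2.0], [-6.7, 3.3]] [ 0.083 -0.207  0.259] [-1.53 -0.9   2.48 -0.11  1.62 -0.17]
```

Call:
servo_tool(
  targets=[
    {"slide": [-48, -36, 0], "spin": 0},
    {"slide": [-48, -36, 0], "spin": 0},
    {"slide": [-48, -36, 0], "spin": 0},
    {"slide": [-48, -36, 0], "spin": 0},
  ],
)

```text
time: 11.65
ee_pos: [0.1308, -0.187, 0.2555]
tool_rot: [[0.973, 0.208, -0.104], [0.212, -0.977, 0.026], [-0.096, -0.047, -0.994]]
contact_force: [-0.6, -0.6, -0.2]
gripper_width: 1.0
```

```bash
python3 ex4.py; python3 plan.py .453 -.3545 .14 -78.4
```

```text
[-1.314 -0.896  2.484 -0.094  1.605  0.044] [-6.   1.5]
t 11.65 pos [ 0.1308 -0.187   0.2555] yang -77.97 n 7 F [-0.6 -0.6 -0.2] w 1.0
[41.3, 33.7, 11.0] 0.001
[41.3, 33.7, 11.0] 0.001
[41.4, 33.6, 11.0] 0.001
[41.4, 33.6, 11.0] 0.001
[41.4, 33.6, 11.0] 0.001
[41.5, 33.5, 11.0] 0.001
[41.5, 33.5, 11.0] 0.001
```

Call:
servo_tool(
  targets=[
    {"slide": [30, 24, 0], "spin": 0},
    {"slide": [40, 33, 5], "spin": 0},
    {"slide": [40, 33, 10], "spin": 0},
    {"slide": [40, 33, 12], "spin": 0},
    {"slide": [40, 33, 12], "spin": 0},
  ],
)

```text
time: 12.28
ee_pos: [0.3435, -0.3106, 0.2021]
tool_rot: [[0.978, 0.188, -0.092], [0.189, -0.982, -0.001], [-0.091, -0.016, -0.996]]
contact_force: [-0.0, -0.5, 0.4]
gripper_width: 1.002
```

```bash
python3 ex4.py; python3 plan.py .453 -.3545 .14 -78.4
```

```text
[-0.917 -0.11   2.091 -0.079  1.217  0.493] [-5.3 -0.1]
t 12.28 pos [ 0.3435 -0.3106  0.2021] yang -79.14 n 3 F [-0.  -0.5  0.4] w 1.002
[34.8, 21.6, 17.3] -0.004
[34.7, 21.7, 17.3] -0.004
[34.6, 21.9, 17.3] -0.004
```

Call:
servo_tool(
  targets=[
    {"slide": [33, 21, 17], "spin": -0.004},
    {"slide": [33, 21, 17], "spin": -0.004},
    {"slide": [33, 21, 17], "spin": -0.004},
  ],
)

```text
time: 12.65
ee_pos: [0.4518, -0.3571, 0.1462]
tool_rot: [[0.976, 0.201, -0.085], [0.201, -0.979, -0.011], [-0.086, -0.006, -0.996]]
contact_force: [-0.2, -1.6, 0.3]
gripper_width: 1.0
```

```bash
python3 ex4.py; python3 plan.py .453 -.3545 .068 -78.4
```

```text
[-0.816  0.207  1.872 -0.078  1.115  0.587] [-4.9 -0.7]
t 12.65 pos [ 0.4518 -0.3571  0.1462] yang -78.38 n 2 F [-0.2 -1.6  0.3] w 1.0
[4.2, -0.9, 38.9] 0.0
[4.2, -0.9, 38.9] 0.0
```

Call:
servo_tool(
  targets=[
    {"slide": [2, -1, 24], "spin": 0},
    {"slide": [2, -1, 20], "spin": 0},
    {"slide": [2, 0, 18], "spin": 0},
    {"slide": [2, 0, 14], "spin": 0},
  ],
)

```text
time: 13.15
ee_pos: [0.4553, -0.3578, 0.0742]
tool_rot: [[0.976, 0.203, -0.077], [0.202, -0.979, -0.021], [-0.079, 0.005, -0.997]]
contact_force: [-0.1, -0.3, -0.1]
gripper_width: 1.002
```

```bash
python3 ex4.py; python3 plan.py .453 -.3545 .069 -78.4; python3 - <<'E'
from h import *
f=cams.grab_frame('top'); save(f,'top2'); c=f['color'][170:260,350:470]
g=cams.grab_frame('scene'); save(g,'sc2'); d=g['color'][190:310,150:310]
cv2.imwrite('pics/c2.png',cv2.cvtColor(np.hstack([cv2.resize(c,(400,300)),cv2.resize(d,(400,300))]),cv2.COLOR_RGB2BGR))
E
```

```text
[-0.813  0.306  1.902 -0.085  0.973  0.603] [-4.4 -1.2]
t 13.15 pos [ 0.4553 -0.3578  0.0742] yang -78.28 n 1 F [-0.1 -0.3 -0.1] w 1.002
[-1.2, -3.7, 5.3] 0.002
```

View pics/c2.png

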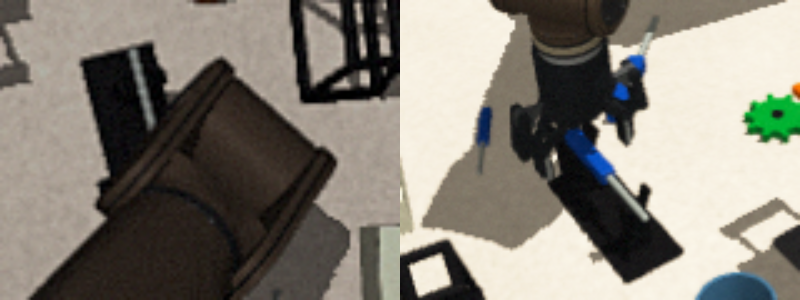

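Call:
servo_tool(
  targets=[
    {"slide": [-1, -3, 5], "spin": 0},
    {"slide": [0, 0, 0], "spin": 0},
  ],
)

```text
time: 13.5
ee_pos: [0.4528, -0.3547, 0.0688]
tool_rot: [[0.976, 0.203, -0.078], [0.202, -0.979, -0.02], [-0.08, 0.004, -0.997]]
contact_force: [0.2, -0.0, -0.2]
gripper_width: 1.004
```

Call:
servo_tool(
  targets=[
    {"slide": [0, 0, 0], "spin": 0},
    {"slide": [0, 0, 0], "spin": 0},
    {"slide": [0, 0, 0], "spin": 0},
    {"slide": [0, 0, 0], "spin": 0},
  ],
  claw=0,
  force=50,
)

```text
time: 14.0
ee_pos: [0.4537, -0.3556, 0.0706]
tool_rot: [[0.976, 0.204, -0.076], [0.202, -0.979, -0.023], [-0.079, 0.007, -0.997]]
contact_force: [0.2, 0.0, -1.0]
gripper_width: 0.201
```

Call:
servo_tool(
  targets=[
    {"slide": [0, 0, -15], "spin": 0},
    {"slide": [0, 0, -35], "spin": 0},
    {"slide": [0, 0, -50], "spin": 0},
    {"slide": [0, 0, -55], "spin": 0},
    {"slide": [0, 0, -55], "spin": 0},
  ],
)

```text
time: 14.62
ee_pos: [0.4675, -0.3482, 0.2814]
tool_rot: [[0.975, 0.203, -0.085], [0.203, -0.979, -0.012], [-0.086, -0.005, -0.996]]
contact_force: [1.4, -1.9, -1.5]
gripper_width: 0.198
```

```bash
echo 'grip TCP .4537 -.3556 .0706; R .976 .204 -.076; .202 -.979 -.023; -.079 .007 -.997' > notes; python3 ex4.py; python3 - <<'E'
from h import *
import pickle
g=cams.grab_frame('scene'); save(g,'sc3'); pickle.dump(g,open('g3.pkl','wb'))
d=g['color'][60:310,120:400]
cv2.imwrite('pics/c3.png',cv2.cvtColor(cv2.resize(d,None,fx=2.2,fy=2.2),cv2.COLOR_RGB2BGR))
E
python3 plan.py .80 .25 .42
```

```text
[-0.786  0.093  1.74  -0.071  1.36   0.597] [-4.9 -0.7]
t 14.68 pos [ 0.4705 -0.3505  0.2917] yang -78.27 n 13 F [ 2.1 -0.7  5.6] w 0.201
[33.3, -40.0, -12.8] -0.0
[33.3, -40.0, -12.8] -0.0
[33.3, -40.0, -12.8] -0.0
[33.3, -40.0, -12.8] -0.0
[33.3, -40.0, -12.8] -0.0
[33.3, -40.0, -12.8] -0.0
[33.3, -40.0, -12.8] -0.0
[33.3, -40.0, -12.8] -0.0
[33.3, -40.0, -12.8] -0.0
[33.3, -40.0, -12.8] -0.0
[33.3, -40.0, -12.8] -0.0
[33.3, -40.0, -12.8] -0.0
```

View pics/c3.png

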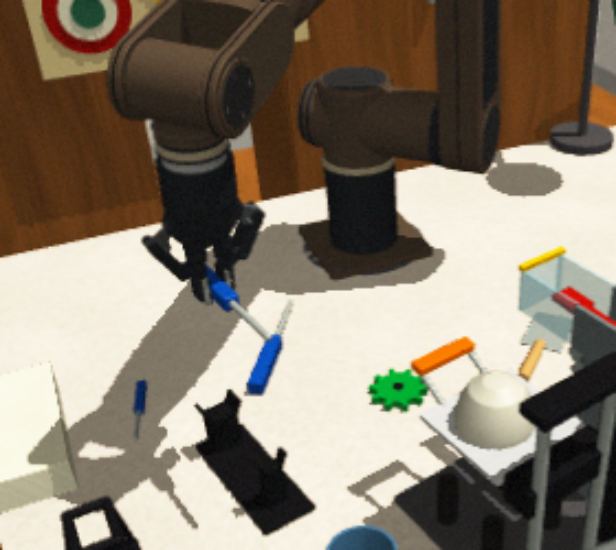

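Call:
servo_tool(
  targets=[
    {"slide": [30, -36, -30], "spin": 0},
    {"slide": [33, -40, -30], "spin": 0},
    {"slide": [33, -40, -25], "spin": 0},
    {"slide": [33, -40, -20], "spin": 0},
    {"slide": [33, -40, -20], "spin": 0},
  ],
)

```text
time: 15.3
ee_pos: [0.5996, -0.1195, 0.4107]
tool_rot: [[0.978, 0.196, -0.068], [0.194, -0.981, -0.026], [-0.072, 0.013, -0.997]]
contact_force: [0.8, -0.9, -1.4]
gripper_width: 0.2
```

Call:
servo_tool(
  targets=[
    {"slide": [33, -40, -5], "spin": 0},
    {"slide": [33, -40, 0], "spin": 0},
    {"slide": [33, -40, 0], "spin": 0},
    {"slide": [33, -40, 0], "spin": 0},
    {"slide": [30, -36, 0], "spin": 0},
  ],
)

```text
time: 15.92
ee_pos: [0.7226, 0.1132, 0.4076]
tool_rot: [[0.979, 0.197, -0.06], [0.195, -0.98, -0.029], [-0.065, 0.016, -0.998]]
contact_force: [0.6, -0.8, -0.9]
gripper_width: 0.202
```

```bash
python3 ex4.py; python3 plan.py .80 .25 .42
```

```text
[ 0.026  0.386  1.169 -0.027  1.648  1.398] [-3.5 -1.6]
t 15.93 pos [0.7226 0.1132 0.4076] yang -78.66 n 3 F [ 0.6 -0.8 -0.9] w 0.202
[33.9, -39.6, -7.0] -0.0
[33.9, -39.6, -7.0] -0.0
[33.9, -39.6, -7.0] -0.0
```

Plan the tilt from the next position with the kinematic model.

Call:
servo_tool(
  targets=[
    {"slide": [34, -40, -7], "spin": 0},
    {"slide": [34, -40, -7], "spin": 0},
    {"slide": [30, -36, -5], "spin": 0},
  ],
)

```text
time: 16.3
ee_pos: [0.7977, 0.2513, 0.4187]
tool_rot: [[0.979, 0.197, -0.061], [0.195, -0.98, -0.029], [-0.066, 0.016, -0.998]]
contact_force: [0.6, 0.5, -1.5]
gripper_width: 0.197
```

```bash
cat > ex7.py <<'E'
from ex4 import *
for pre in (3,):
 base=q0
 for i in range(pre): base=step(base,[40,0,0],0,W)
 print(tilt(base),fk(base,P)[0],base.round(2))
 for sl in ([60,0,-60],[60,-10,-60],[60,-20,-60],[60,-10,-40],[60,-20,-40],[62,10,-60],[60,-10,-20],[60,-10,-50]):
    q=base;o=[]
    for i in range(21):
        q=step(q,sl,0,W); 
        if i%4==0:o.append(tilt(q).tolist())
    R=fk(q,P)[1]
    print(sl,o,fk(q,P)[0].round(3),q.round(2),'xaz',np.arctan2(R[1,0],R[0,0]).round(3),'yz',R[2,1].round(3))
E
python3 ex7.py
```

```text
[ 0.189  0.675  0.748 -0.017  1.785  1.559] [-3.5 -1.7]
[-2.6 -1.4] [0.885 0.266 0.398] [ 0.19  1.04  0.21 -0.02  1.94  1.55]
[60, 0, -60] [[-0.6, -0.8], [7.4, 1.4], [15.4, 3.6], [23.5, 5.9], [31.7, 8.3], [39.9, 11.2]] [0.617 0.138 0.956] [0.01 0.35 0.21 0.15 1.88 1.48] xaz 0.189 yz -0.021
[60, -10, -60] [[-0.6, -0.8], [7.4, 1.8], [15.4, 4.5], [23.4, 7.5], [31.5, 11.0], [39.6, 15.1]] [0.593 0.227 0.956] [0.17 0.35 0.21 0.1  1.87 1.6 ] xaz 0.168 yz -0.073
[60, -20, -60] [[-0.6, -0.7], [7.5, 2.1], [15.5, 5.4], [23.4, 9.2], [31.4, 13.7], [39.6, 19.2]] [0.56  0.311 0.956] [0.33 0.35 0.21 0.05 1.85 1.72] xaz 0.145 yz -0.126
[60, -10, -40] [[-0.8, -0.8], [6.4, 1.4], [13.6, 3.9], [20.9, 6.5], [28.1, 9.5], [35.4, 12.9]] [0.77  0.285 0.803] [0.22 0.59 0.21 0.06 1.7  1.61] xaz 0.176 yz -0.066
[60, -20, -40] [[-0.8, -0.8], [6.5, 1.7], [13.7, 4.7], [20.9, 8.1], [28.2, 12.0], [35.4, 16.5]] [0.731 0.383 0.804] [0.35 0.6  0.21 0.03 1.68 1.73] xaz 0.158 yz -0.115
[62, 10, -60] [[-0.6, -0.8], [7.6, 1.2], [16.0, 2.9], [24.4, 4.4], [32.9, 5.9], [41.5, 7.5]] [0.636 0.049 0.958] [-0.16  0.35  0.21  0.21  1.87  1.36] xaz 0.211 yz 0.031
[60, -10, -20] [[-1.0, -0.9], [5.5, 1.2], [12.2, 3.4], [18.8, 5.8], [25.5, 8.5], [32.1, 11.4]] [0.918 0.333 0.6  ] [0.23 0.85 0.21 0.04 1.5  1.61] xaz 0.181 yz -0.06
[60, -10, -50] [[-0.7, -0.8], [6.9, 1.6], [14.5, 4.2], [22.1, 7.0], [29.7, 10.2], [37.4, 13.9]] [0.683 0.257 0.887] [0.2  0.47 0.21 0.07 1.79 1.61] xaz 0.172 yz -0.069
```

Call:
servo_tool(
  targets=[
    {"slide": [35, 0, 0], "spin": 0},
    {"slide": [30, 0, 0], "spin": 0},
    {"slide": [25, 0, -10], "spin": 0},
    {"slide": [40, 3, -30], "spin": 0},
    {"slide": [60, 3, -40], "spin": 0},
  ],
)

```text
time: 16.92
ee_pos: [0.8824, 0.2605, 0.4284]
tool_rot: [[0.979, 0.204, -0.006], [0.204, -0.979, -0.01], [-0.008, 0.009, -1.0]]
contact_force: [-0.2, -0.9, 1.1]
gripper_width: 0.2
```

Call:
servo_tool(
  targets=[
    {"slide": [60, 3, -40], "spin": 0},
    {"slide": [60, 3, -40], "spin": 0},
    {"slide": [60, 3, -40], "spin": 0},
    {"slide": [60, 3, -40], "spin": 0},
    {"slide": [60, 3, -40], "spin": 0},
  ],
)

```text
time: 17.55
ee_pos: [0.8944, 0.2328, 0.5072]
tool_rot: [[0.964, 0.204, 0.17], [0.201, -0.979, 0.035], [0.174, -0.0, -0.985]]
contact_force: [-0.6, -0.0, -1.8]
gripper_width: 0.199
```

```bash
python3 ex7.py
```

```text
[0.143 0.918 0.21  0.011 1.839 1.512] [9.8 2.1]
[12.8  2.9] [0.922 0.234 0.482] [0.14 0.95 0.21 0.02 1.75 1.51]
[60, 0, -60] [[14.8, 3.4], [22.7, 5.5], [30.7, 7.9], [38.8, 10.6], [47.0, 13.9], [55.2, 18.3]] [0.453 0.096 1.087] [-0.19  0.11  0.21  0.35  1.87  1.46] xaz 0.189 yz -0.017
[60, -10, -60] [[14.8, 3.4], [22.7, 5.8], [30.6, 8.7], [38.7, 12.3], [46.8, 16.9], [55.1, 23.1]] [0.428 0.187 1.086] [0.12 0.12 0.21 0.14 1.83 1.59] xaz 0.161 yz -0.059
[60, -20, -60] [[14.8, 3.4], [22.7, 6.1], [30.7, 9.7], [38.7, 14.2], [46.9, 20.1], [55.2, 27.9]] [0.395 0.274 1.083] [ 0.42  0.14  0.21 -0.06  1.8   1.72] xaz 0.133 yz -0.102
[60, -10, -40] [[14.6, 3.4], [21.9, 5.6], [29.1, 8.2], [36.4, 11.3], [43.6, 15.1], [50.9, 19.9]] [0.64  0.251 0.976] [0.2  0.37 0.21 0.07 1.65 1.6 ] xaz 0.172 yz -0.055
[60, -20, -40] [[14.6, 3.4], [21.9, 5.9], [29.2, 9.0], [36.5, 13.0], [43.8, 17.9], [51.1, 24.2]] [0.601 0.351 0.973] [ 0.4   0.39  0.21 -0.04  1.63  1.72] xaz 0.151 yz -0.095
[62, 10, -60] [[14.8, 3.4], [23.0, 5.3], [31.3, 7.1], [39.7, 9.0], [48.2, 11.2], [56.7, 14.0]] [0.47  0.003 1.088] [-0.47  0.12  0.21  0.55  1.87  1.34] xaz 0.216 yz 0.025
[60, -10, -20] [[14.5, 3.3], [21.3, 5.4], [28.0, 7.8], [34.7, 10.6], [41.4, 13.9], [48.0, 17.9]] [0.832 0.306 0.81 ] [0.23 0.63 0.21 0.04 1.44 1.6 ] xaz 0.179 yz -0.052
[60, -10, -50] [[14.7, 3.4], [22.3, 5.7], [29.8, 8.4], [37.4, 11.8], [45.1, 15.9], [52.9, 21.3]] [0.535 0.22  1.038] [0.18 0.25 0.21 0.09 1.74 1.59] xaz 0.168 yz -0.057
```

Call:
servo_tool(
  targets=[
    {"slide": [60, 2, -40], "spin": 0},
    {"slide": [60, 2, -40], "spin": 0},
    {"slide": [60, 2, -40], "spin": 0},
    {"slide": [60, 2, -40], "spin": 0},
    {"slide": [60, 2, -40], "spin": 0},
  ],
)

```text
time: 18.18
ee_pos: [0.8856, 0.212, 0.6004]
tool_rot: [[0.921, 0.205, 0.331], [0.191, -0.979, 0.075], [0.339, -0.006, -0.941]]
contact_force: [-0.5, -0.4, -1.7]
gripper_width: 0.201
```

Call:
servo_tool(
  targets=[
    {"slide": [60, 2, -40], "spin": 0},
    {"slide": [60, 2, -40], "spin": 0},
    {"slide": [60, 2, -40], "spin": 0},
    {"slide": [60, 2, -40], "spin": 0},
    {"slide": [60, 2, -40], "spin": 0},
  ],
)

```text
time: 18.8
ee_pos: [0.8543, 0.1903, 0.7079]
tool_rot: [[0.852, 0.207, 0.481], [0.176, -0.978, 0.11], [0.494, -0.009, -0.87]]
contact_force: [-0.5, -0.2, -1.6]
gripper_width: 0.197
```

```bash
python3 ex4.py; cat notes
```

```text
[0.085 0.705 0.211 0.069 1.713 1.478] [29.   7.2]
grip TCP .4537 -.3556 .0706; R .976 .204 -.076; .202 -.979 -.023; -.079 .007 -.997
```

```bash
cat > rod.py <<'E'
from h import *
np.set_printoptions(precision=4,suppress=True)
R0=np.array([[.976,.204,-.076],[.202,-.979,-.023],[-.079,.007,-.997]]);U,_,V=np.linalg.svd(R0);R0=U@V
T0=np.array([.4537,-.3556,.0706]);O=np.array([.451,-.355,.070]);a=.203
dt=R0.T@np.array([np.cos(a),np.sin(a),0]); ot=R0.T@(O-T0)
L=np.array([.6876,-.0413]);ly=.198
def l2w(q): c,s=np.cos(ly),np.sin(ly);q=np.array(q)/1000;return np.array([L[0]+c*q[0]-s*q[1],L[1]+s*q[0]+c*q[1],q[2]])
def w2l(p): c,s=np.cos(ly),np.sin(ly);d=np.array(p)-[L[0],L[1],0];return np.array([c*d[0]+s*d[1],-s*d[0]+c*d[1],d[2]])*1000
def rod():
    s=bot.observe();R=np.array(s['tool_rot']);x=np.array(s['ee_pos']);d=R@dt
    o=x+R@ot; return s,R,x,d,o,o+.125*d
def goto(tipl,n=1):
    s,R,x,d,o,t=rod(); dp=l2w(tipl)-t
    print('t',round(s['time'],2),'slope',np.degrees(np.arcsin(d[2])).round(1),'az-lift',(np.arctan2(d[1],d[0])-ly).round(3),'tip lift',w2l(t).round(1),'tcp lift',w2l(x).round(1),'F',np.round(s['contact_force'],1),'w',round(s['gripper_width'],3))
    print('slide total',(R.T@dp*1000).round(1),'per',n,(R.T@dp*1000/n).round(1), 'toolaxis insert dir', (dt*10).round(2), 'world up in tool',R[2].round(3))
if __name__=='__main__':
    import sys; v=[float(x) for x in sys.argv[1:]]; goto(v[:3],int(v[3]) if len(v)>3 else 1)
E
python3 rod.py -150 75 450 10
```

```text
t 18.8 slope 34.1 az-lift 0.002 tip lift [310.7 195.6 776.1] tcp lift [209.  194.3 707.9] F [-0.5 -0.2 -1.6] w 0.197
slide total [-562.2  118.8   54.7] per 10 [-56.2  11.9   5.5] toolaxis insert dir [ 9.97  0.02 -0.79] world up in tool [ 0.494 -0.009 -0.87 ]
```

Call:
servo_tool(
  targets=[
    {"slide": [-40, 8, 4], "spin": 0},
    {"slide": [-56, 12, 5], "spin": 0},
    {"slide": [-56, 12, 5], "spin": 0},
    {"slide": [-56, 12, 5], "spin": 0},
    {"slide": [-56, 12, 5], "spin": 0},
  ],
)

```text
time: 19.42
ee_pos: [0.6676, 0.0969, 0.5726]
tool_rot: [[0.842, 0.207, 0.499], [0.175, -0.978, 0.111], [0.511, -0.006, -0.86]]
contact_force: [-0.3, -0.2, -0.1]
gripper_width: 0.199
```

```bash
python3 rod.py -150 75 420 5
```

```text
t 19.43 slope 35.2 az-lift 0.004 tip lift [107.9 141.  642.8] tcp lift [  7.5 139.4 572.6] F [-0.3 -0.2 -0.1] w 0.199
slide total [-335.9   64.5   59.2] per 5 [-67.2  12.9  11.8] toolaxis insert dir [ 9.97  0.02 -0.79] world up in tool [ 0.511 -0.006 -0.86 ]
```

Call:
servo_tool(
  targets=[
    {"slide": [-58, 11, 8], "spin": 0},
    {"slide": [-58, 11, 10], "spin": 0},
    {"slide": [-58, 11, 10], "spin": 0},
    {"slide": [-58, 11, 10], "spin": 0},
    {"slide": [-58, 11, 10], "spin": 0},
  ],
)

```text
time: 20.05
ee_pos: [0.4504, -0.0048, 0.3813]
tool_rot: [[0.834, 0.208, 0.511], [0.179, -0.978, 0.107], [0.522, 0.002, -0.853]]
contact_force: [-0.4, -0.5, -1.1]
gripper_width: 0.196
```

```bash
python3 rod.py -150 75 185 5; python3 ex4.py
```

```text
t 20.05 slope 36.0 az-lift 0.011 tip lift [-125.9   84.6  452.8] tcp lift [-225.3   82.4  381.3] F [-0.4 -0.5 -1.1] w 0.196
slide total [-160.4    8.8  215.9] per 5 [-32.1   1.8  43.2] toolaxis insert dir [ 9.97  0.02 -0.79] world up in tool [ 0.522  0.002 -0.853]
[-0.397 -0.613  2.188  0.335  1.122  0.886] [30.9  7.1]
```

```bash
cat > reach.py <<'E'
from rod import *
from ex3 import pose_q
s,R,x,d,o,t=rod()
for tl in ([-150,75,185],[-135,75,180],[-120,75,180],[-110,75,185],[-100,75,195],[-75,75,218],[-60,75,232],[-40,75,248],[-20,75,264]):
    xx=x+l2w(tl)-t; r=pose_q(np.array(s['q']),xx,R); print(tl,xx.round(3),r.cost.round(8),r.x.round(2))
E
python3 reach.py
```

```text
[-150, 75, 185] [ 0.429 -0.019  0.114] 0.00042275 [-0.44 -0.3   2.48  0.59  0.6   0.49]
[-135, 75, 180] [ 0.443 -0.016  0.109] 0.00013732 [-0.42 -0.27  2.48  0.61  0.56  0.48]
[-120, 75, 180] [ 0.458 -0.013  0.109] 4.26e-06 [-0.41 -0.26  2.48  0.61  0.55  0.48]
[-110, 75, 185] [ 0.468 -0.011  0.114] 0.0 [-0.39 -0.25  2.46  0.6   0.55  0.51]
[-100, 75, 195] [ 0.478 -0.009  0.124] 0.0 [-0.38 -0.25  2.44  0.58  0.56  0.55]
[-75, 75, 218] [ 0.502 -0.004  0.147] 0.0 [-0.34 -0.22  2.37  0.52  0.58  0.64]
[-60, 75, 232] [ 0.517 -0.001  0.161] 0.0 [-0.32 -0.21  2.33  0.49  0.59  0.69]
[-40, 75, 248] [0.537 0.003 0.177] 0.0 [-0.3  -0.18  2.27  0.45  0.61  0.75]
[-20, 75, 264] [0.556 0.007 0.193] 0.0 [-0.27 -0.16  2.22  0.42  0.63  0.8 ]
```

```bash
cat >> reach.py <<'E'
print()
for tl in ([-125,75,280],[-125,75,240],[-125,75,205],[-122,75,200],[-115,75,198],[-130,75,240]):
    xx=x+l2w(tl)-t; r=pose_q(np.array(s['q']),xx,R); print(tl,xx.round(3),r.cost.round(8),r.x.round(2))
E
python3 reach.py | sed -n '/^$/,$p'; python3 - <<'E'
from rod import *
s,R,x,d,o,t=rod()
out=[]
for n,b in (('top',(100,300,220,420)),('scene',(60,260,280,480))):
    f=cams.grab_frame(n); save(f,n+'4')
    pj=proj(f,[t,o+.045*d,o-.045*d]); 
    pv=proj(f,[l2w(q) for q in ((-107.5,42.5,276),(-107.5,107.5,276),(-75,60,241),(-75,90,241),(-35,60,241),(-35,90,241),(-107.5,75,215))]); print(n,pj.round(1).tolist(),pv.round(1).tolist())
    im=f['color'].copy()
    c=cv2.resize(im[b[0]:b[1],b[2]:b[3]],(400,400),interpolation=cv2.INTER_CUBIC)
    for p in pj: cv2.circle(c,tuple(int(v) for v in ((p-[b[2],b[0]])*2)),3,(0,255,0),1)
    for p in pv: cv2.circle(c,tuple(int(v) for v in ((p-[b[2],b[0]])*2)),2,(255,0,255),1)
    out.append(c)
cv2.imwrite('pics/c4.png',cv2.cvtColor(np.hstack(out),cv2.COLOR_RGB2BGR))
E
```

```text
[-125, 75, 280] [ 0.453 -0.014  0.209] 0.0 [-0.42 -0.48  2.42  0.44  0.79  0.69]
[-125, 75, 240] [ 0.453 -0.014  0.169] 0.0 [-0.42 -0.42  2.46  0.49  0.7   0.62]
[-125, 75, 205] [ 0.453 -0.014  0.134] 1.83e-06 [-0.42 -0.34  2.48  0.56  0.62  0.55]
[-122, 75, 200] [ 0.456 -0.013  0.129] 1.1e-07 [-0.41 -0.32  2.48  0.57  0.6   0.54]
[-115, 75, 198] [ 0.463 -0.012  0.127] 0.0 [-0.4  -0.3   2.47  0.57  0.58  0.54]
[-130, 75, 240] [ 0.448 -0.015  0.169] 0.0 [-0.43 -0.43  2.47  0.5   0.71  0.62]
top [[260.2, 178.4], [269.1, 210.8], [278.2, 243.7]] [[282.2, 176.6], [256.1, 182.5], [273.2, 167.5], [261.6, 170.1], [269.8, 152.2], [258.2, 154.8], [270.9, 182.5]]
scene [[369.4, 106.6], [350.2, 117.0], [331.6, 127.0]] [[357.3, 180.3], [376.1, 172.2], [370.4, 195.2], [379.0, 191.2], [381.6, 202.4], [390.2, 198.2], [365.4, 196.0]]
```

View pics/c4.png

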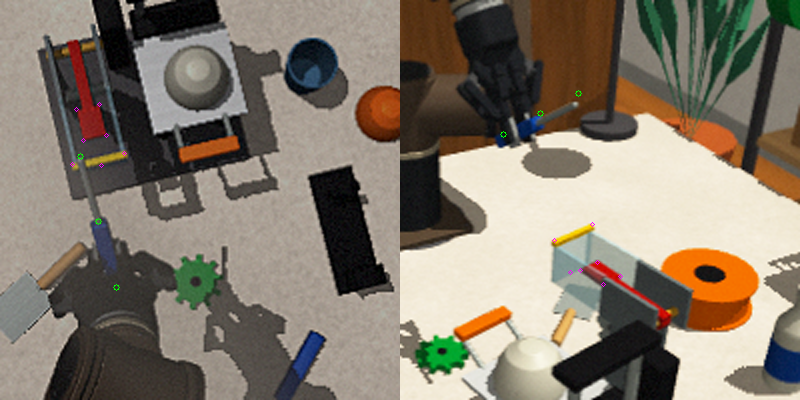

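```bash
python3 -c "
import cv2
a=cv2.imread('pics/scene4.png')[90:140,310:385];b=cv2.imread('pics/top4.png')[165:265,245:300]
cv2.imwrite('pics/z1.png',cv2.resize(a,None,fx=8,fy=8,interpolation=2));cv2.imwrite('pics/z2.png',cv2.resize(b,None,fx=6,fy=6,interpolation=2))"
```

```text
(no output)
```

View pics/z1.png

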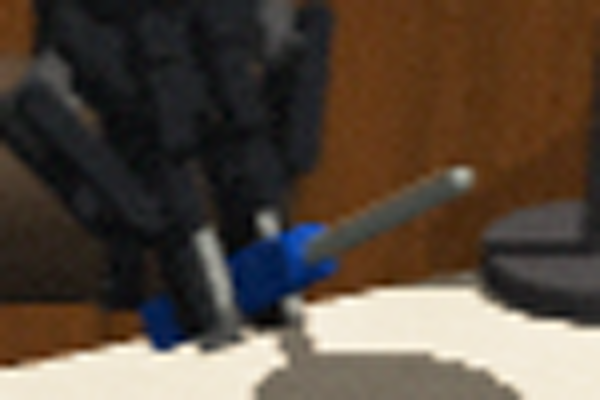

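View pics/z2.png

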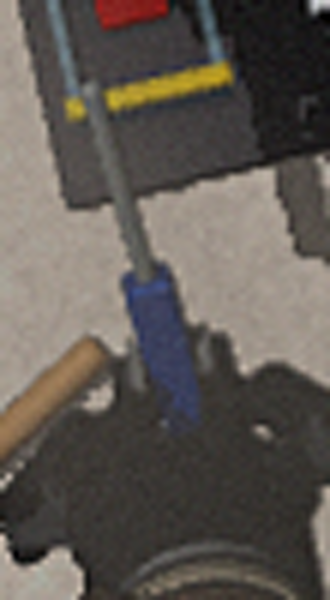

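```bash
cat > tri.py <<'E'
from rod import *
from scipy.optimize import least_squares
def tri(pairs,x0):
    return least_squares(lambda X:np.concatenate([(proj(f,X)[0]-np.array(uv)) for f,uv in pairs]),x0)
E
python3 - <<'E'
from tri import *
ft=cams.grab_frame('top');fs=cams.grab_frame('scene')
s,R,x,d,o,t=rod()
for nm,a,b,p in (('tip',(260,179.7),(367.8,112.1),t-.003*d),('joint',(269.5,210.8),(349.8,120.6),o+.045*d)):
    r=tri([(ft,a),(fs,b)],p); print(nm,'meas',r.x,'pred',p,'diff mm',((r.x-p)*1000).round(1),'res',r.fun.round(1))
print('lift calib check: ', s['time'], s['ee_pos'])
E
```

```text
tip meas [0.5458 0.0172 0.4388] pred [0.5462 0.016  0.4512] diff mm [ -0.4   1.2 -12.4] res [ 0.7  0.4  0.9 -0.1]
joint meas [0.4845 0.003  0.3963] pred [0.4851 0.0033 0.406 ] diff mm [-0.7 -0.2 -9.7] res [ 0.1  0.1  0.2 -0. ]
lift calib check:  20.25 [ 0.4513 -0.0049  0.3815]
```

```bash
python3 - <<'E'
from rod import *
s,R,x,d,o,t=rod()
az=np.arctan2(d[1],d[0]); sl=np.radians(34.8)
dn=np.array([np.cos(sl)*np.cos(az),np.cos(sl)*np.sin(az),np.sin(sl)])
# average of measured points
tip=np.array([.5458,.0172,.4388])+.003*dn; j=np.array([.4845,.003,.3963])
on=((tip-.125*dn)+(j-.045*dn))/2
print('dt',(R.T@dn).tolist(),'ot',(R.T@(on-x)).tolist(), 'old',dt,ot)
open('rodcal.py','w').write('dt=%r\not=%r\n'%((R.T@dn).tolist(),(R.T@(on-x)).tolist()))
E
sed -i 's/^L=np.array/import rodcal;dt=np.array(rodcal.dt);ot=np.array(rodcal.ot)\nL=np.array/' rod.py
python3 rod.py -130 75 300 3; python3 reach.py
```

```text
dt [0.9982531127330158, 0.002058730263828784, -0.05904646093158592] ot [-0.008660373135130302, -0.001714086118332677, 0.008336075313197175] old [ 0.9969  0.002  -0.079 ] [-0.0025 -0.0011  0.0008]
t 20.25 slope 34.8 az-lift 0.007 tip lift [-124.9   84.6  441.2] tcp lift [-224.5   82.2  381.5] F [-0.6  0.1 -0.1] w 0.201
slide total [-78.1   9.4 117.8] per 3 [-26.    3.1  39.3] toolaxis insert dir [ 9.98  0.02 -0.59] world up in tool [ 0.521  0.001 -0.853]
[-150, 75, 185] [ 0.429 -0.019  0.125] 0.00034453 [-0.44 -0.34  2.48  0.56  0.63  0.52]
[-135, 75, 180] [ 0.443 -0.016  0.12 ] 9.84e-05 [-0.43 -0.31  2.48  0.58  0.6   0.51]
[-120, 75, 180] [ 0.458 -0.013  0.12 ] 1.2e-07 [-0.41 -0.3   2.48  0.58  0.58  0.52]
[-110, 75, 185] [ 0.468 -0.011  0.125] 0.0 [-0.39 -0.28  2.46  0.57  0.58  0.55]
[-100, 75, 195] [ 0.478 -0.009  0.135] 0.0 [-0.38 -0.27  2.43  0.55  0.58  0.59]
[-75, 75, 218] [ 0.502 -0.004  0.158] 0.0 [-0.34 -0.25  2.36  0.5   0.61  0.67]
[-60, 75, 232] [ 0.517 -0.001  0.172] 0.0 [-0.32 -0.23  2.32  0.47  0.62  0.72]
[-40, 75, 248] [0.536 0.002 0.188] 0.0 [-0.3  -0.2   2.26  0.44  0.64  0.77]
[-20, 75, 264] [0.556 0.006 0.204] 0.0 [-0.27 -0.17  2.21  0.41  0.65  0.82]

[-125, 75, 280] [ 0.453 -0.014  0.22 ] 0.0 [-0.42 -0.5   2.41  0.43  0.82  0.71]
[-125, 75, 240] [ 0.453 -0.014  0.18 ] 0.0 [-0.42 -0.44  2.45  0.48  0.73  0.65]
[-125, 75, 205] [ 0.453 -0.014  0.145] 0.0 [-0.42 -0.37  2.48  0.53  0.65  0.58]
[-122, 75, 200] [ 0.456 -0.014  0.14 ] 0.0 [-0.41 -0.35  2.47  0.54  0.63  0.57]
[-115, 75, 198] [ 0.463 -0.012  0.138] 0.0 [-0.4  -0.32  2.46  0.54  0.61  0.57]
[-130, 75, 240] [ 0.448 -0.015  0.18 ] 0.0 [-0.43 -0.45  2.46  0.48  0.74  0.64]
```

Call:
servo_tool(
  targets=[
    {"slide": [-26, 3, 39], "spin": 0},
    {"slide": [-26, 3, 39], "spin": 0},
    {"slide": [-24, 3, 36], "spin": 0},
  ],
)

```text
time: 20.62
ee_pos: [0.4582, -0.0176, 0.261]
tool_rot: [[0.818, 0.207, 0.537], [0.184, -0.978, 0.097], [0.546, 0.02, -0.838]]
contact_force: [0.3, -0.4, -1.1]
gripper_width: 0.201
```

```bash
python3 rod.py -126 75 203 4; python3 ex4.py
```

```text
t 20.62 slope 36.5 az-lift 0.022 tip lift [-122.5   72.1  323.6] tcp lift [-220.2   68.4  261. ] F [ 0.3 -0.4 -1.1] w 0.201
slide total [-68.7  -5.3  99.1] per 4 [-17.2  -1.3  24.8] toolaxis insert dir [ 9.98  0.02 -0.59] world up in tool [ 0.546  0.02  -0.838]
[-0.425 -0.542  2.368  0.418  0.868  0.732] [32.7  6.6]
```

Call:
servo_tool(
  targets=[
    {"slide": [-18, -1, 20], "spin": 0},
    {"slide": [-17, -1, 20], "spin": 0},
    {"slide": [-17, -1, 20], "spin": 0},
    {"slide": [0, 0, 0], "spin": 0},
  ],
)

```text
time: 21.12
ee_pos: [0.4572, -0.0202, 0.1923]
tool_rot: [[0.807, 0.209, 0.552], [0.191, -0.977, 0.092], [0.559, 0.031, -0.829]]
contact_force: [0.9, -0.0, -0.9]
gripper_width: 0.199
```

```bash
python3 rod.py -126 75 203 4; python3 ex4.py; python3 - <<'E'
from rod import *
s,R,x,d,o,t=rod()
out=[]
for n,b in (('top',(120,220,220,320)),('scene',(120,220,310,410))):
    f=cams.grab_frame(n); save(f,n+'5')
    pj=proj(f,[t,o+.045*d,o-.045*d]); im=f['color']
    c=cv2.resize(im[b[0]:b[1],b[2]:b[3]],(400,400),interpolation=cv2.INTER_CUBIC)
    for p in pj: cv2.circle(c,tuple(int(v) for v in ((p-[b[2],b[0]]+.5)*4)),3,(0,255,0),1)
    out.append(c); print(n,pj.round(1).tolist())
cv2.imwrite('pics/c5.png',cv2.cvtColor(np.hstack(out),cv2.COLOR_RGB2BGR))
E
```

```text
t 21.12 slope 37.4 az-lift 0.034 tip lift [-125.    70.7  256.3] tcp lift [-221.8   66.   192.3] F [ 0.9 -0.  -0.9] w 0.199
slide total [-30.5  -6.   43.6] per 4 [-7.6 -1.5 10.9] toolaxis insert dir [ 9.98  0.02 -0.59] world up in tool [ 0.559  0.031 -0.829]
[-0.435 -0.466  2.455  0.507  0.71   0.601] [33.7  6.3]
top [[273.0, 187.0], [280.3, 212.8], [287.9, 239.4]]
scene [[360.6, 180.4], [343.6, 186.0], [326.9, 191.5]]
```

View pics/c5.png

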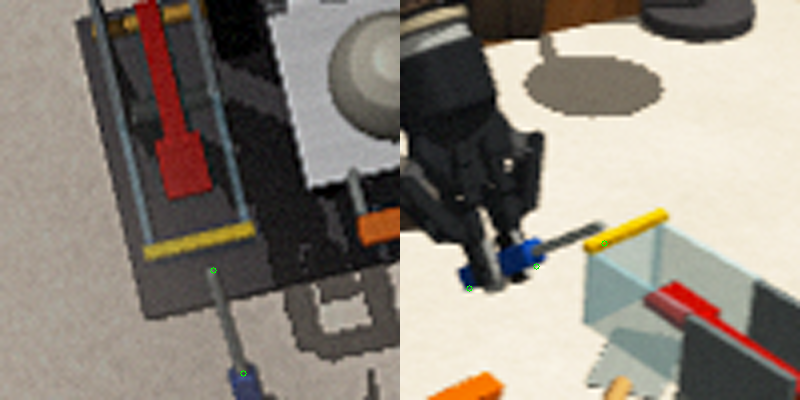

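```bash
sed -i '/^import rodcal/d' rod.py; python3 rod.py -126 75 203 4;  python3 - <<'E'
from rod import *
s,R,x,d,o,t=rod()
for n in ('top','scene'):
    f=cams.grab_frame(n); print(n,proj(f,[t,o+.045*d,o-.045*d]).round(1).tolist())
E
python3 -c "
import cv2
a=cv2.imread('pics/scene5.png')[160:200,315:375]
cv2.imwrite('pics/z3.png',cv2.resize(a,None,fx=10,fy=10,interpolation=2))"
```

```text
t 21.23 slope 38.8 az-lift 0.037 tip lift [-124.9   69.7  271.2] tcp lift [-220.7   65.   195. ] F [ 0.1 -0.6 -0.9] w 0.203
slide total [-39.1  -7.6  55.6] per 4 [-9.8 -1.9 13.9] toolaxis insert dir [ 9.97  0.02 -0.79] world up in tool [ 0.562  0.034 -0.826]
top [[273.0, 186.2], [280.4, 211.9], [288.0, 238.4]]
scene [[360.7, 175.6], [343.8, 182.3], [327.1, 188.8]]
```

View pics/z3.png

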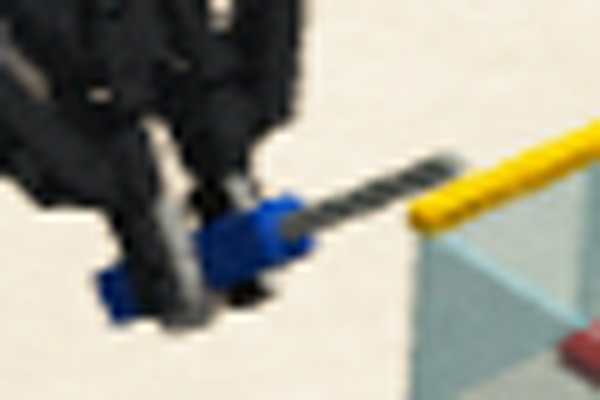

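```bash
python3 rod.py -123 75 200 4 | tail -1; sed -i 's/\[-122,75,200\]/[-123,75,200]/' reach.py;  python3 reach.py
```

```text
slide total [-37.4  -7.4  59.5] per 4 [-9.3 -1.8 14.9] toolaxis insert dir [ 9.97  0.02 -0.79] world up in tool [ 0.562  0.033 -0.827]
[-150, 75, 185] [ 0.433 -0.021  0.109] 0.00070831 [-0.43 -0.27  2.48  0.67  0.53  0.39]
[-135, 75, 180] [ 0.447 -0.018  0.104] 0.00030972 [-0.42 -0.24  2.48  0.7   0.5   0.38]
[-120, 75, 180] [ 0.462 -0.015  0.104] 6.191e-05 [-0.4  -0.24  2.48  0.71  0.48  0.38]
[-110, 75, 185] [ 0.472 -0.013  0.109] 6e-07 [-0.39 -0.25  2.48  0.69  0.48  0.4 ]
[-100, 75, 195] [ 0.482 -0.011  0.119] 0.0 [-0.38 -0.24  2.46  0.66  0.49  0.45]
[-75, 75, 218] [ 0.506 -0.006  0.142] 0.0 [-0.34 -0.22  2.39  0.59  0.51  0.56]
[-60, 75, 232] [ 0.521 -0.003  0.156] 0.0 [-0.32 -0.21  2.35  0.55  0.53  0.62]
[-40, 75, 248] [0.541 0.001 0.172] 0.0 [-0.3  -0.18  2.29  0.5   0.54  0.68]
[-20, 75, 264] [0.56  0.005 0.188] 0.0 [-0.27 -0.16  2.24  0.47  0.56  0.74]

[-125, 75, 280] [ 0.457 -0.016  0.204] 0.0 [-0.42 -0.49  2.45  0.49  0.73  0.64]
[-125, 75, 240] [ 0.457 -0.016  0.164] 5.5e-07 [-0.42 -0.42  2.48  0.55  0.63  0.55]
[-125, 75, 205] [ 0.457 -0.016  0.129] 5.805e-05 [-0.41 -0.31  2.48  0.63  0.55  0.47]
[-123, 75, 200] [ 0.459 -0.015  0.124] 5.088e-05 [-0.41 -0.3   2.48  0.64  0.53  0.45]
[-115, 75, 198] [ 0.467 -0.014  0.122] 5.22e-06 [-0.4  -0.29  2.48  0.65  0.52  0.45]
[-130, 75, 240] [ 0.452 -0.017  0.164] 1.473e-05 [-0.43 -0.42  2.48  0.55  0.64  0.55]
```

```bash
python3 rod.py -125 152 262 2 | tail -1;python3 rod.py -85 152 201 5 | tail -1
```

```text
slide total [ -2.  -82.3   5.6] per 2 [ -1.  -41.1   2.8] toolaxis insert dir [ 9.97  0.02 -0.79] world up in tool [ 0.562  0.033 -0.827]
slide total [ -3.2 -83.8  78.5] per 5 [ -0.6 -16.8  15.7] toolaxis insert dir [ 9.97  0.02 -0.79] world up in tool [ 0.562  0.033 -0.827]
```

Call:
servo_tool(
  targets=[
    {"slide": [-2, -38, 0], "spin": 0},
    {"slide": [-2, -42, 4], "spin": 0},
    {"slide": [0, -6, 22], "spin": 0},
    {"slide": [0, 0, 22], "spin": 0},
    {"slide": [0, 0, 20], "spin": 0},
  ],
)

```text
time: 21.95
ee_pos: [0.4869, 0.0708, 0.1473]
tool_rot: [[0.793, 0.207, 0.572], [0.192, -0.977, 0.087], [0.578, 0.041, -0.815]]
contact_force: [0.0, -0.1, -1.0]
gripper_width: 0.199
```

```bash
python3 rod.py -85 75 201 4; python3 ex4.py
```

```text
t 21.95 slope 39.8 az-lift 0.043 tip lift [-80.4 154.6 225.2] tcp lift [-174.7  149.4  147.3] F [ 0.  -0.1 -1. ] w 0.199
slide total [-20.4  78.4  19.2] per 4 [-5.1 19.6  4.8] toolaxis insert dir [ 9.97  0.02 -0.79] world up in tool [ 0.578  0.041 -0.815]
[-0.144 -0.29   2.435  0.414  0.433  0.878] [35.1  6.1]
```

Call:
servo_tool(
  targets=[
    {"slide": [-10, 0, 10], "spin": 0},
    {"slide": [-10, 0, 10], "spin": 0.02},
    {"slide": [0, 0, 0], "spin": 0.02},
  ],
)

```text
time: 22.32
ee_pos: [0.4863, 0.0691, 0.1227]
tool_rot: [[0.798, 0.175, 0.577], [0.152, -0.984, 0.088], [0.584, 0.018, -0.812]]
contact_force: [0.3, 0.4, -2.4]
gripper_width: 0.201
```

```bash
python3 rod.py -86 75 201 4; python3 ex4.py
```

```text
t 22.32 slope 40.2 az-lift -0.01 tip lift [-81.8 148.1 201.3] tcp lift [-175.7  147.9  122.7] F [ 0.3  0.4 -2.4] w 0.201
slide total [-3.1 73.2 -0.2] per 4 [-0.8 18.3 -0.1] toolaxis insert dir [ 9.97  0.02 -0.79] world up in tool [ 0.584  0.018 -0.812]
[-0.15  -0.24   2.453  0.502  0.369  0.82 ] [35.4  6.2]
```

Call:
servo_tool(
  targets=[
    {"slide": [-1, 18, 0], "spin": 0},
    {"slide": [-1, 22, 0], "spin": 0},
    {"slide": [-1, 20, 0], "spin": 0},
    {"slide": [0, 11, 0], "spin": 0},
    {"slide": [0, 0, 0], "spin": 0},
  ],
)

```text
time: 22.95
ee_pos: [0.5032, -0.0044, 0.1326]
tool_rot: [[0.788, 0.174, 0.59], [0.154, -0.984, 0.085], [0.596, 0.024, -0.803]]
contact_force: [-0.4, 0.2, -1.5]
gripper_width: 0.199
```

```bash
python3 rod.py -68 75 222 2; python3 ex4.py;  python3 - <<'E'
from rod import *
s,R,x,d,o,t=rod()
out=[]
for n,b in (('top',(120,220,220,320)),('scene',(140,240,320,420))):
    f=cams.grab_frame(n); save(f,n+'6')
    pj=proj(f,[t,o+.045*d,o-.045*d]); im=f['color']
    c=cv2.resize(im[b[0]:b[1],b[2]:b[3]],(400,400),interpolation=cv2.INTER_CUBIC)
    for p in pj: cv2.circle(c,tuple(int(v) for v in ((p-[b[2],b[0]]+.5)*4)),3,(0,255,0),1)
    out.append(c)
cv2.imwrite('pics/c6.png',cv2.cvtColor(np.hstack(out),cv2.COLOR_RGB2BGR))
E
```

```text
t 22.95 slope 41.1 az-lift -0.005 tip lift [-80.9  73.1 212.7] tcp lift [-173.5   72.4  132.6] F [-0.4  0.2 -1.5] w 0.199
slide total [15.9 -2.   0.1] per 2 [ 7.9 -1.   0.1] toolaxis insert dir [ 9.97  0.02 -0.79] world up in tool [ 0.596  0.024 -0.803]
[-0.345 -0.224  2.423  0.689  0.455  0.492] [36.3  6. ]
```

View pics/c6.png

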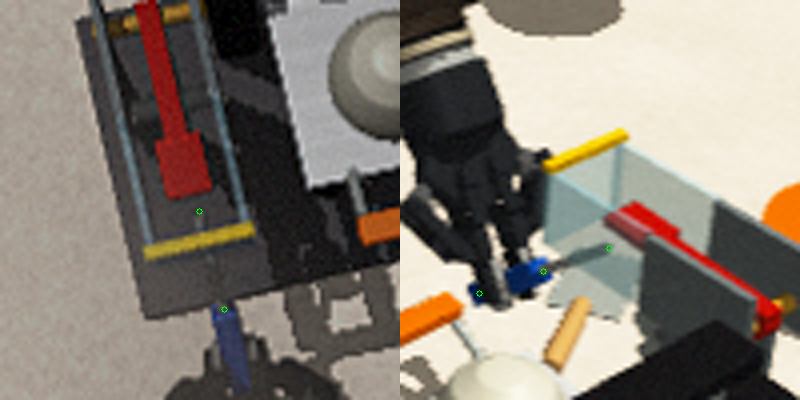

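```bash
python3 rod.py -28 74 267 6|tail -1; python3 rod.py -66 74 226 2|tail -1
```

```text
slide total [ 75.4   0.3 -12.5] per 6 [12.6  0.1 -2.1] toolaxis insert dir [ 9.97  0.02 -0.79] world up in tool [ 0.595  0.023 -0.803]
slide total [20.5  0.2 -2.2] per 2 [10.3  0.1 -1.1] toolaxis insert dir [ 9.97  0.02 -0.79] world up in tool [ 0.595  0.023 -0.803]
```

Call:
servo_tool(
  targets=[
    {"slide": [11, 0, -1], "spin": 0},
    {"slide": [12, 0, -1], "spin": 0},
    {"slide": [12, 0, -2], "spin": 0},
    {"slide": [12, 0, -2], "spin": 0},
  ],
)

```text
time: 23.55
ee_pos: [0.5343, 0.007, 0.1636]
tool_rot: [[0.791, 0.181, 0.584], [0.157, -0.983, 0.091], [0.591, 0.02, -0.807]]
contact_force: [-4.0, -2.2, -5.9]
gripper_width: 0.204
```

```bash
python3 rod.py -28 74 267 3
```

```text
t 23.55 slope 40.7 az-lift -0.002 tip lift [-47.6  78.4 243.1] tcp lift [-140.8   77.5  163.6] F [-4.  -2.2 -5.9] w 0.204
slide total [29.9  4.6 -7.6] per 3 [10.   1.5 -2.5] toolaxis insert dir [ 9.97  0.02 -0.79] world up in tool [ 0.591  0.02  -0.807]
```

Call:
servo_tool(
  targets=[
    {"slide": [11, 1, -2], "spin": 0},
    {"slide": [11, 1, -3], "spin": 0},
    {"slide": [9, 1, -3], "spin": 0},
  ],
)

```text
time: 23.92
ee_pos: [0.5526, 0.0108, 0.1857]
tool_rot: [[0.796, 0.185, 0.576], [0.16, -0.983, 0.095], [0.584, 0.016, -0.812]]
contact_force: [-1.0, 0.6, -2.4]
gripper_width: 0.201
```

```bash
python3 rod.py -28 74 268 2; python3 - <<'E'
from rod import *
out=[]
for n,b in (('top',(120,220,220,320)),('scene',(140,240,320,420))):
    f=cams.grab_frame(n); save(f,n+'7'); im=f['color']
    c=cv2.resize(im[b[0]:b[1],b[2]:b[3]],(400,400),interpolation=cv2.INTER_CUBIC)
    out.append(c)
cv2.imwrite('pics/c7.png',cv2.cvtColor(np.hstack(out),cv2.COLOR_RGB2BGR))
E
```

```text
t 23.93 slope 40.3 az-lift -0.001 tip lift [-28.3  78.7 264.4] tcp lift [-122.1   77.7  185.7] F [-1.   0.6 -2.4] w 0.201
slide total [ 2.3  4.8 -2.7] per 2 [ 1.2  2.4 -1.3] toolaxis insert dir [ 9.97  0.02 -0.79] world up in tool [ 0.584  0.016 -0.812]
```

View pics/c7.png

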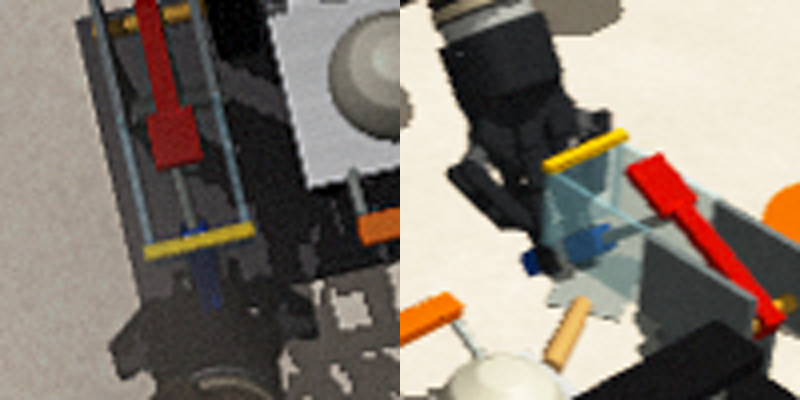

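Call:
servo_tool(
  targets=[
    {"slide": [4, 0, -3], "spin": 0},
    {"slide": [3, 0, -1], "spin": 0},
    {"slide": [0, 0, 0], "spin": 0},
  ],
)

```text
time: 24.4
ee_pos: [0.5559, 0.0115, 0.1927]
tool_rot: [[0.797, 0.184, 0.576], [0.159, -0.983, 0.095], [0.583, 0.016, -0.812]]
contact_force: [3.3, 1.4, -4.6]
gripper_width: 0.202
```

```bash
python3 rod.py -28 74 268 2; cat > pawl.py <<'E'
from rod import *
def pt(x,y,z,a):
    r=np.array([x-45,z-230]); c,s=np.cos(a),np.sin(a)
    # lip lifts: point at -x goes up
    return l2w((45+c*r[0]+s*r[1],y,230-s*r[0]+c*r[1]))
def measure(f):
    hsv=cv2.cvtColor(f['color'],cv2.COLOR_RGB2HSV); m=cv2.inRange(hsv,(0,150,90),(4,255,255))|cv2.inRange(hsv,(175,150,90),(180,255,255))
    k,l,st,ce=cv2.connectedComponentsWithStats(m)
    u0=proj(f,pt(-20,75,241,.2))[0]
    i=min((i for i in range(1,k) if st[i,4]>30),key=lambda i:np.hypot(*(ce[i]-u0))); M=(l==i).astype(float)
    best=[]
    for a in np.arange(0,.9,.02):
        im=np.zeros((1600,2560),np.uint8)
        for (x0,x1,w) in ((-75,-35,15),(-35,45,7)):
            C=[pt(x,75+y,z,a) for x in(x0,x1) for y in(-w,w) for z in(233,241)]
            h=cv2.convexHull((proj(f,C)*4+2).astype(np.float32)).astype(np.int32); cv2.fillConvexPoly(im,h,255)
        r=cv2.resize(im,(640,400),interpolation=cv2.INTER_AREA)/255.
        best.append((np.abs(r-M).sum(),round(a,2)))
    best.sort(); return best[:4],st[i]
if __name__=='__main__':
    import sys
    for n in ('scene','top'):
        f=cams.grab_frame(n); save(f,n+sys.argv[1]); print(n,measure(f))
E
python3 pawl.py 8
```

```text
t 24.4 slope 40.2 az-lift -0.002 tip lift [-24.9  78.6 271.4] tcp lift [-118.8   77.6  192.7] F [ 3.3  1.4 -4.6] w 0.202
slide total [-4.5  4.6  1. ] per 2 [-2.2  2.3  0.5] toolaxis insert dir [ 9.97  0.02 -0.79] world up in tool [ 0.583  0.016 -0.812]
scene ([(np.float64(126.66666666666666), np.float64(0.5)), (np.float64(126.83529411764705), np.float64(0.52)), (np.float64(134.34117647058824), np.float64(0.48)), (np.float64(136.71764705882356), np.float64(0.54))], array([378, 177,  39,  45, 351], dtype=int32))
top ([(np.float64(78.39607843137256), np.float64(0.56)), (np.float64(83.50980392156862), np.float64(0.58)), (np.float64(84.13333333333333), np.float64(0.54)), (np.float64(88.33333333333334), np.float64(0.52))], array([254, 119,  16,  40, 283], dtype=int32))
```

Call:
servo_tool(
  targets=[
    {"slide": [-12, 0, 4], "spin": 0},
    {"slide": [-24, 0, 2], "spin": 0},
    {"slide": [-28, 0, 2], "spin": 0},
    {"slide": [-22, 0, 2], "spin": 0},
  ],
)

```text
time: 25.0
ee_pos: [0.4959, -0.0034, 0.1385]
tool_rot: [[0.788, 0.183, 0.588], [0.161, -0.983, 0.09], [0.594, 0.024, -0.804]]
contact_force: [-0.8, -0.8, -1.2]
gripper_width: 0.199
```

```bash
python3 rod.py -84 150 203 4; python3 ex4.py
```

```text
t 25.0 slope 41.0 az-lift 0.004 tip lift [-87.6  76.4 218.4] tcp lift [-180.5   74.9  138.5] F [-0.8 -0.8 -1.2] w 0.199
slide total [ -6.  -74.   12.5] per 4 [ -1.5 -18.5   3.1] toolaxis insert dir [ 9.97  0.02 -0.79] world up in tool [ 0.594  0.024 -0.804]
[-0.351 -0.257  2.435  0.668  0.481  0.504] [36.2  6.4]
```

Call:
servo_tool(
  targets=[
    {"slide": [-4, 0, 8], "spin": 0},
    {"slide": [-3, 0, 8], "spin": 0},
    {"slide": [0, 0, 0], "spin": 0},
  ],
)

```text
time: 25.38
ee_pos: [0.5008, -0.004, 0.1216]
tool_rot: [[0.787, 0.18, 0.591], [0.16, -0.983, 0.087], [0.596, 0.026, -0.802]]
contact_force: [0.6, -0.0, -1.6]
gripper_width: 0.205
```

```bash
python3 rod.py -84 150 200 4; python3 ex4.py
```

```text
t 25.38 slope 41.1 az-lift 0.003 tip lift [-83.2  74.7 201.7] tcp lift [-175.8   73.3  121.6] F [ 0.6 -0.  -1.6] w 0.205
slide total [ -1.5 -75.3  -1.4] per 4 [ -0.4 -18.8  -0.4] toolaxis insert dir [ 9.97  0.02 -0.79] world up in tool [ 0.596  0.026 -0.802]
[-0.347 -0.206  2.434  0.733  0.437  0.435] [36.4  6.2]
```

Call:
servo_tool(
  targets=[
    {"slide": [-1, -18, 1], "spin": 0},
    {"slide": [-1, -22, 1], "spin": 0},
    {"slide": [-1, -24, 1], "spin": 0},
    {"slide": [0, -15, 0], "spin": 0},
  ],
)

```text
time: 25.88
ee_pos: [0.4905, 0.0743, 0.119]
tool_rot: [[0.783, 0.178, 0.596], [0.158, -0.984, 0.085], [0.602, 0.028, -0.798]]
contact_force: [-0.7, -0.4, -1.9]
gripper_width: 0.203
```

```bash
python3 rod.py -84 150 400 4; python3 ex4.py
```

```text
t 25.88 slope 41.5 az-lift 0.002 tip lift [-78.4 153.4 199.7] tcp lift [-170.5  152.1  119. ] F [-0.7 -0.4 -1.9] w 0.203
slide total [ 116.     9.1 -163.1] per 4 [ 29.    2.3 -40.8] toolaxis insert dir [ 9.97  0.02 -0.79] world up in tool [ 0.602  0.028 -0.798]
[-0.134 -0.222  2.454  0.54   0.325  0.787] [36.8  6.1]
```

Call:
servo_tool(
  targets=[
    {"slide": [22, 0, -35], "spin": 0},
    {"slide": [28, 0, -44], "spin": 0},
    {"slide": [28, 0, -44], "spin": 0},
    {"slide": [20, 0, -44], "spin": 0},
  ],
)

```text
time: 26.38
ee_pos: [0.4669, 0.0781, 0.3137]
tool_rot: [[0.788, 0.181, 0.588], [0.16, -0.983, 0.088], [0.594, 0.024, -0.804]]
contact_force: [1.1, -0.9, -1.4]
gripper_width: 0.199
```

```bash
cat > greedy.py <<'E'
from ex4 import *
import sys
def lv(q):
    R=fk(q,P)[1]; return np.degrees(np.arcsin(R[2,0])),np.degrees(R[2,1])
def run(q,N=30,verbose=True,w_lat=1.0):
    seq=[]
    for i in range(N):
        best=None
        for az in np.arange(0,2*np.pi,np.pi/6):
            for el in (-.9,-.45,0,.45,.9):
                sl=60*np.array([np.cos(az)*np.cos(el),np.sin(az)*np.cos(el),np.sin(el)])
                w=fk(q,P)[1].T@sl
                qn=step(q,w.tolist(),0,W); x=fk(qn,P)[0]
                r=np.hypot(x[0],x[1])
                pen=0
                if x[2]<.22: pen+=(.22-x[2])*200
                if r<.25: pen+=(.25-r)*200
                a,b=lv(qn)
                pen+=.0*abs(qn[0])
                c=a+w_lat*abs(b)*1.0+pen
                if best is None or c<best[0]: best=(c,qn,w.round().tolist(),(round(az,2),el))
        q=best[1]; seq.append(best[2])
        if verbose: print(i,best[2],best[3],np.round(lv(q),1),fk(q,P)[0].round(3),q.round(2),flush=True)
        if lv(q)[0]<-5: break
    return q,seq
if __name__=='__main__': 
    print(np.round(lv(q0),1),fk(q0,P)[0].round(3))
    q=q0
    # travel inward first
    for i in range(4): q=step(q,(fk(q,P)[1].T@np.array([-50,0,0])).tolist(),0,W)
    print('start',fk(q,P)[0],lv(q),q.round(2))
    run(q,14)
E
time python3 greedy.py
```

```text
[-0.133 -0.579  2.308  0.232  0.808  1.139] [36.2  6.3]
[36.5  1.4] [0.467 0.078 0.314]
start [0.358 0.11  0.312] (np.float64(34.02596125883774), np.float64(1.794980405443375)) [-0.03 -0.9   2.46  0.11  1.    1.32]
0 [-56.0, 11.0, 20.0] (np.float64(3.67), -0.9) [32.7  1.9] [0.356 0.103 0.294] [-0.06 -0.9   2.48  0.12  1.    1.29]
1 [-55.0, 11.0, 21.0] (np.float64(3.67), -0.9) [31.1  2. ] [0.359 0.096 0.284] [-0.08 -0.87  2.48  0.12  1.    1.27]
2 [-55.0, 11.0, 23.0] (np.float64(3.67), -0.9) [29.5  2.1] [0.365 0.089 0.272] [-0.1  -0.83  2.48  0.12  0.99  1.25]
3 [-54.0, 11.0, 24.0] (np.float64(3.67), -0.9) [27.9  2.2] [0.371 0.081 0.257] [-0.12 -0.79  2.48  0.12  0.97  1.22]
4 [-53.0, 11.0, 26.0] (np.float64(3.67), -0.9) [26.3  2.2] [0.379 0.071 0.241] [-0.15 -0.73  2.48  0.13  0.95  1.19]
5 [-57.0, 18.0, 2.0] (np.float64(3.67), -0.45) [24.8  2.2] [0.371 0.05  0.245] [-0.22 -0.76  2.48  0.16  1.01  1.11]
6 [-52.0, 11.0, 28.0] (np.float64(3.67), -0.9) [23.2  2. ] [0.379 0.035 0.227] [-0.27 -0.7   2.48  0.17  0.98  1.06]
7 [-59.0, -10.0, 3.0] (np.float64(3.14), -0.45) [21.6  1.9] [0.367 0.04  0.231] [-0.25 -0.73  2.48  0.14  1.03  1.09]
8 [-57.0, 18.0, 6.0] (np.float64(3.67), -0.45) [20.2  1.7] [0.359 0.014 0.235] [-0.35 -0.75  2.48  0.17  1.09  0.99]
9 [-59.0, -10.0, 6.0] (np.float64(3.14), -0.45) [18.7  1.5] [0.346 0.015 0.242] [-0.35 -0.78  2.48  0.15  1.15  0.99]
10 [-50.0, -8.0, 33.0] (np.float64(3.14), -0.9) [17.1  1.3] [0.351 0.016 0.226] [-0.33 -0.73  2.48  0.14  1.12  1.01]
11 [-58.0, -10.0, 9.0] (np.float64(3.14), -0.45) [15.6  1.1] [0.339 0.018 0.232] [-0.33 -0.76  2.48  0.13  1.18  1.02]
12 [-58.0, -10.0, 11.0] (np.float64(3.14), -0.45) [14.1  0.9] [0.325 0.019 0.24 ] [-0.34 -0.8   2.48  0.11  1.24  1.03]
13 [-47.0, -7.0, 37.0] (np.float64(3.14), -0.9) [12.6  0.8] [0.33  0.022 0.225] [-0.31 -0.74  2.48  0.1   1.21  1.05]
real	0m28.052s
user	0m28.076s
sys	0m0.098s
```

Call:
servo_tool(
  targets=[
    {"slide": [-30, -5, -20], "spin": 0},
    {"slide": [-25, -5, -15], "spin": 0},
    {"slide": [-20, 0, -5], "spin": 0},
    {"slide": [-20, 4, 0], "spin": 0},
    {"slide": [-20, 4, 5], "spin": 0},
  ],
)

```text
time: 27.0
ee_pos: [0.3813, 0.0631, 0.2997]
tool_rot: [[0.787, 0.184, 0.589], [0.166, -0.982, 0.085], [0.595, 0.031, -0.803]]
contact_force: [1.0, -0.2, -0.8]
gripper_width: 0.198
```

```bash
python3 -c "
from greedy import *
print(np.round(lv(q0),1),fk(q0,P)[0].round(3),q0.round(3))
for sl in ([-55,11,22],[-57,5,10],[-57,18,5]):
    q=q0
    for i in range(6): q=step(q,sl,0,W)
    print(sl,np.round(lv(q),1),fk(q,P)[0].round(3),q.round(3))"
```

```text
[-0.243 -0.894  2.484  0.276  0.968  1.044] [36.3  6.1]
[36.5  1.8] [0.381 0.063 0.3  ] [-0.243 -0.894  2.484  0.276  0.968  1.044]
[-55, 11, 22] [28.   0.1] [ 0.423 -0.061  0.163] [-0.57  -0.455  2.48   0.468  0.808  0.524]
[-57, 5, 10] [27.3  0.6] [ 0.356 -0.015  0.277] [-0.543 -0.872  2.48   0.332  1.184  0.757]
[-57, 18, 5] [29.1 -0.3] [ 0.312 -0.141  0.272] [-1.084 -0.837  2.48   0.499  1.377  0.213]
```

Call:
servo_tool(
  targets=[
    {"slide": [-57, -8, 12], "spin": 0},
    {"slide": [-57, -8, 12], "spin": 0},
    {"slide": [-57, -8, 12], "spin": 0},
    {"slide": [-57, -8, 12], "spin": 0},
    {"slide": [-57, -8, 12], "spin": 0},
  ],
)

```text
time: 27.62
ee_pos: [0.3355, 0.1062, 0.2802]
tool_rot: [[0.873, 0.174, 0.456], [0.171, -0.984, 0.048], [0.457, 0.037, -0.889]]
contact_force: [0.2, -0.8, -0.2]
gripper_width: 0.202
```

```bash
cat > nx.py <<'E'
from greedy import *
from rod import rod
s,R,x,d,o,t=rod()
print('rod slope',np.degrees(np.arcsin(d[2])).round(1),'az',np.arctan2(d[1],d[0]).round(3),'F',np.round(s['contact_force'],1))
print(np.round(lv(q0),1),fk(q0,P)[0].round(3),q0.round(3))
for sl in ([-55,11,22],[-57,5,10],[-57,-5,10],[-57,-12,10],[-55,-18,10],[-57,-5,0],[-50,-5,25]):
    q=q0
    for i in range(5): q=step(q,sl,0,W)
    print(sl,np.round(lv(q),1),fk(q,P)[0].round(3),q.round(3))
E
python3 nx.py
```

```text
[-0.025 -0.893  2.483  0.067  1.079  1.344] [27.2  3.1]
rod slope 31.7 az 0.195 F [ 0.2 -0.8 -0.2]
[27.2  2.1] [0.335 0.106 0.28 ] [-0.025 -0.893  2.483  0.067  1.079  1.344]
[-55, 11, 22] [19.3  2.7] [0.333 0.071 0.252] [-0.131 -0.822  2.48   0.061  1.149  1.246]
[-57, 5, 10] [19.6  3.7] [0.289 0.128 0.271] [ 0.132 -0.9    2.48  -0.053  1.217  1.538]
[-57, -5, 10] [20.7  4.2] [0.238 0.19  0.273] [ 0.474 -0.9    2.48  -0.186  1.241  1.904]
[-57, -12, 10] [21.5  4.3] [0.205 0.222 0.268] [ 0.676 -0.87   2.48  -0.259  1.244  2.122]
[-55, -18, 10] [22.2  4.2] [0.193 0.248 0.249] [ 0.796 -0.79   2.48  -0.308  1.19   2.272]
[-57, -5, 0] [21.   4.6] [0.223 0.201 0.274] [ 0.558 -0.9    2.48  -0.222  1.255  1.995]
[-50, -5, 25] [20.5  3.9] [0.317 0.189 0.202] [ 0.342 -0.626  2.48  -0.156  0.951  1.808]
```

Call:
servo_tool(
  targets=[
    {"slide": [-55, 13, 18], "spin": 0},
    {"slide": [-55, 13, 18], "spin": 0},
    {"slide": [-55, 13, 18], "spin": 0},
    {"slide": [-55, 13, 18], "spin": 0},
    {"slide": [-55, 13, 18], "spin": 0},
  ],
)

```text
time: 28.25
ee_pos: [0.3167, 0.0442, 0.2658]
tool_rot: [[0.935, 0.171, 0.311], [0.176, -0.984, 0.012], [0.308, 0.044, -0.95]]
contact_force: [0.2, 0.3, -1.3]
gripper_width: 0.199
```

```bash
sed -i 's/for sl in .*/for sl in ([-55,11,22],[-55,18,18],[-53,25,18],[-50,32,18],[-57,18,5]):/' nx.py; python3 nx.py
```

```text
[-0.251 -0.894  2.483  0.094  1.25   1.125] [18.1  0.7]
rod slope 22.5 az 0.188 F [ 0.2  0.3 -1.3]
[17.9  2.5] [0.317 0.044 0.266] [-0.251 -0.894  2.483  0.094  1.25   1.125]
[-55, 11, 22] [11.2  0.9] [ 0.279 -0.073  0.262] [-0.739 -0.9    2.48   0.146  1.432  0.641]
[-55, 18, 18] [12.   0.6] [ 0.26  -0.123  0.261] [-0.965 -0.892  2.48   0.188  1.46   0.412]
[-53, 25, 18] [12.9  0.5] [ 0.249 -0.162  0.25 ] [-1.108 -0.843  2.48   0.216  1.435  0.259]
[-50, 32, 18] [13.8  0.7] [ 0.244 -0.193  0.233] [-1.189 -0.769  2.48   0.239  1.374  0.159]
[-57, 18, 5] [11.9  0.4] [ 0.252 -0.131  0.263] [-1.014 -0.9    2.48   0.192  1.48   0.365]
```

Call:
servo_tool(
  targets=[
    {"slide": [-55, 9, 22], "spin": 0},
    {"slide": [-55, 9, 22], "spin": 0},
    {"slide": [-55, 9, 22], "spin": 0},
    {"slide": [-55, 9, 22], "spin": 0},
    {"slide": [-55, 9, 22], "spin": 0},
  ],
)

```text
time: 28.88
ee_pos: [0.2769, -0.0671, 0.2578]
tool_rot: [[0.971, 0.171, 0.17], [0.171, -0.985, 0.017], [0.17, 0.012, -0.985]]
contact_force: [0.7, -0.3, -0.4]
gripper_width: 0.204
```

```bash
sed -i 's/for sl in .*/for sl in ([-55,5,22],[-55,-5,22],[-55,-15,22],[-55,-25,22],[-57,5,5]):/' nx.py; python3 nx.py
```

```text
[-0.71  -0.895  2.483  0.125  1.436  0.678] [9.8 1. ]
rod slope 14.3 az 0.173 F [ 0.7 -0.3 -0.4]
[9.8 0.7] [ 0.277 -0.067  0.258] [-0.71  -0.895  2.483  0.125  1.436  0.678]
[-55, 5, 22] [ 6.6 -2.5] [ 0.13  -0.225  0.243] [-1.55  -0.831  2.48   0.107  1.555 -0.162]
[-55, -5, 22] [ 5.4 -3.1] [ 0.159 -0.187  0.259] [-1.39  -0.9    2.48   0.095  1.615  0.005]
[-55, -15, 22] [ 3.9 -3.5] [ 0.203 -0.141  0.258] [-1.114 -0.9    2.48   0.082  1.601  0.28 ]
[-55, -25, 22] [ 2.3 -2.9] [ 0.242 -0.063  0.258] [-0.736 -0.9    2.48   0.062  1.577  0.657]
[-57, 5, 5] [ 7.  -2.3] [ 0.103 -0.222  0.257] [-1.674 -0.891  2.48   0.106  1.626 -0.278]
```

Call:
servo_tool(
  targets=[
    {"slide": [-54, -26, 20], "spin": 0},
    {"slide": [-54, -26, 20], "spin": 0},
    {"slide": [-54, -26, 20], "spin": 0},
    {"slide": [-54, -26, 20], "spin": 0},
    {"slide": [-54, -26, 20], "spin": 0},
  ],
)

```text
time: 29.5
ee_pos: [0.24, -0.0513, 0.2547]
tool_rot: [[0.985, 0.172, 0.004], [0.171, -0.983, 0.061], [0.014, -0.059, -0.998]]
contact_force: [0.2, -0.1, -0.9]
gripper_width: 0.196
```

```bash
sed -i 's/for sl in .*/for sl in ([-55,5,22],[-55,-15,22],[-55,-25,22],[-52,-32,15]):/' nx.py; python3 nx.py
```

```text
[-0.687 -0.895  2.484  0.05   1.588  0.712] [0.2 3.5]
rod slope 5.3 az 0.165 F [ 0.2 -0.1 -0.9]
[ 0.8 -3.4] [ 0.24  -0.051  0.255] [-0.687 -0.895  2.484  0.05   1.588  0.712]
[-55, 5, 22] [-2.1 -6.5] [ 0.083 -0.207  0.255] [-1.594 -0.884  2.48  -0.058  1.65  -0.199]
[-55, -15, 22] [-5.1 -7.6] [ 0.169 -0.125  0.26 ] [-1.083 -0.9    2.48  -0.045  1.715  0.31 ]
[-55, -25, 22] [-6.8 -6.6] [ 0.208 -0.037  0.261] [-0.661 -0.9    2.48  -0.011  1.728  0.732]
[-52, -32, 15] [-7.  -5.3] [0.214 0.045 0.26 ] [-0.303 -0.9    2.48   0.026  1.712  1.092]
```

```bash
sed -i 's/for sl in .*/for sl in ([-45,-40,10],[-40,-45,10],[-30,-52,10],[-50,-38,0],[-35,-45,20]):/;s/range(5)/range(4)/' nx.py; python3 nx.py
```

```text
[-0.687 -0.895  2.484  0.05   1.588  0.712] [0.2 3.5]
rod slope 5.3 az 0.165 F [ 0.2 -0.1 -0.9]
[ 0.8 -3.4] [ 0.24  -0.051  0.255] [-0.687 -0.895  2.484  0.05   1.588  0.712]
[-45, -40, 10] [-4.8 -4.2] [0.215 0.081 0.259] [-0.142 -0.9    2.48   0.043  1.663  1.255]
[-40, -45, 10] [-4.  -3.7] [0.206 0.115 0.259] [ 0.009 -0.9    2.48   0.053  1.642  1.406]
[-30, -52, 10] [-2.5 -3.5] [0.192 0.15  0.258] [ 0.17  -0.9    2.48   0.06   1.606  1.567]
[-50, -38, 0] [-5.4 -4.7] [0.219 0.056 0.268] [-0.254 -0.9    2.465  0.036  1.696  1.143]
[-35, -45, 20] [-3.4 -3.5] [0.205 0.121 0.258] [ 0.037 -0.9    2.48   0.053  1.629  1.434]
```

Call:
servo_tool(
  targets=[
    {"slide": [-45, -40, 10], "spin": 0},
    {"slide": [-45, -40, 10], "spin": 0},
    {"slide": [-45, -40, 10], "spin": 0},
    {"slide": [-45, -40, 10], "spin": 0},
  ],
)

```text
time: 30.0
ee_pos: [0.2105, 0.0853, 0.2563]
tool_rot: [[0.979, 0.167, -0.114], [0.174, -0.983, 0.056], [-0.103, -0.075, -0.992]]
contact_force: [1.3, 0.2, -0.6]
gripper_width: 0.204
```

```bash
python3 nx.py; python3 plan.py .4537 -.3556 .17 -78.2
```

```text
[-0.123 -0.895  2.484  0.042  1.674  1.277] [-6.6  3.2]
rod slope -1.4 az 0.168 F [ 1.3  0.2 -0.6]
[-5.9 -4.3] [0.211 0.085 0.256] [-0.123 -0.895  2.484  0.042  1.674  1.277]
[-45, -40, 10] [-7.5 -3.5] [0.051 0.246 0.258] [ 0.822 -0.878  2.474  0.128  1.614  2.22 ]
[-40, -45, 10] [-7.1 -3.8] [0.054 0.256 0.257] [ 0.839 -0.845  2.462  0.129  1.58   2.234]
[-30, -52, 10] [-6.4 -4.1] [0.07  0.277 0.254] [ 0.851 -0.755  2.428  0.127  1.51   2.239]
[-50, -38, 0] [-7.9 -3.3] [0.048 0.242 0.289] [ 0.814 -0.898  2.429  0.13   1.687  2.221]
[-35, -45, 20] [-6.9 -3.7] [0.064 0.264 0.238] [ 0.833 -0.793  2.473  0.124  1.517  2.221]
t 30.0 pos [0.2105 0.0853 0.2563] yang -80.36 n 10 F [ 1.3  0.2 -0.6] w 0.204
[17.0, 48.0, 3.3] -0.004
[16.8, 48.1, 3.3] -0.004
[16.7, 48.2, 3.3] -0.004
[16.5, 48.2, 3.3] -0.004
[16.3, 48.3, 3.3] -0.004
[16.1, 48.4, 3.3] -0.004
[15.9, 48.4, 3.3] -0.004
[15.7, 48.5, 3.3] -0.004
[15.6, 48.5, 3.3] -0.004
[15.4, 48.6, 3.3] -0.004
```

Call:
servo_tool(
  targets=[
    {"slide": [14, 38, -3], "spin": -0.008},
    {"slide": [17, 48, -3], "spin": -0.008},
    {"slide": [17, 48, -2], "spin": -0.008},
    {"slide": [17, 48, 0], "spin": -0.008},
    {"slide": [16, 48, 0], "spin": -0.004},
  ],
)

```text
time: 30.62
ee_pos: [0.3427, -0.1089, 0.2399]
tool_rot: [[0.957, 0.266, -0.113], [0.272, -0.961, 0.049], [-0.096, -0.077, -0.992]]
contact_force: [0.4, 1.1, -0.4]
gripper_width: 0.202
```

Call:
servo_tool(
  targets=[
    {"slide": [16, 48, 3], "spin": 0},
    {"slide": [16, 48, 3], "spin": 0},
    {"slide": [16, 48, 3], "spin": 0},
    {"slide": [16, 44, 3], "spin": 0},
  ],
)

```text
time: 31.12
ee_pos: [0.4577, -0.275, 0.2058]
tool_rot: [[0.956, 0.27, -0.116], [0.277, -0.96, 0.05], [-0.098, -0.08, -0.992]]
contact_force: [-0.2, 0.9, -0.6]
gripper_width: 0.2
```

```bash
sed -i '/^for sl/,$d' nx.py; python3 nx.py; python3 plan.py .4537 -.3556 .13 -78.2
```

```text
[-0.714  0.082  1.896 -0.04   1.285  0.592] [-6.7  2.9]
rod slope -1.1 az 0.274 F [-0.2  0.9 -0.6]
[-5.6 -4.6] [ 0.458 -0.275  0.206] [-0.714  0.082  1.896 -0.04   1.285  0.592]
t 31.12 pos [ 0.4577 -0.275   0.2058] yang -74.3 n 3 F [-0.2  0.9 -0.6] w 0.2
[-6.3, 27.4, 23.9] 0.023
[-5.6, 27.6, 23.9] 0.023
[-5.0, 27.7, 23.9] 0.023
```

```bash
cat > place.py <<'E'
from rod import *
import sys
z=float(sys.argv[1]); s,R,x,d,o,t=rod()
c=o+.0*d; 
az=np.arctan2(d[1],d[0]); sp=az-.203
# account for rotation of origin about TCP under spin
Rn=R@cv2.Rodrigues(np.array([0,0,sp]))[0]; xn=np.array([.451,-.355,z])-Rn@ot; 
print('t',round(s['time'],2),'rod o',o,'tip',t,'slope',np.degrees(np.arcsin(d[2])).round(2),'az',az.round(3),'spin',sp.round(3),'slide',(R.T@(xn-x)*1000).round(1),'F',np.round(s['contact_force'],1),'roll',R[2,1].round(3))
E
python3 place.py .12
```

```text
t 31.12 rod o [ 0.455  -0.2745  0.2053] tip [ 0.5753 -0.2408  0.2029] slope -1.11 az 0.274 spin 0.071 slide [-17.8  83.1  81.1] F [-0.2  0.9 -0.6] roll -0.08
```

Call:
servo_tool(
  targets=[
    {"slide": [-6, 26, 12], "spin": 0.03},
    {"slide": [-6, 26, 12], "spin": 0.03},
    {"slide": [-5, 22, 12], "spin": 0.011},
    {"slide": [0, 5, 14], "spin": 0},
    {"slide": [0, 0, 0], "spin": 0},
  ],
)

```text
time: 31.75
ee_pos: [0.4579, -0.3539, 0.147]
tool_rot: [[0.971, 0.204, -0.122], [0.212, -0.976, 0.054], [-0.108, -0.078, -0.991]]
contact_force: [-0.5, -0.7, -1.7]
gripper_width: 0.2
```

```bash
python3 place.py .10; python3 ex4.py
```

```text
t 31.75 rod o [ 0.4552 -0.3533  0.1466] tip [ 0.5775 -0.3277  0.1429] slope -1.67 az 0.206 spin 0.003 slide [ 0.5  4.5 46.6] F [-0.5 -0.7 -1.7] roll -0.078
[-0.812  0.246  1.825 -0.055  1.194  0.572] [-7.   3.1]
```

Call:
servo_tool(
  targets=[
    {"slide": [-3, 3, 15], "spin": 0.003},
    {"slide": [-3, 2, 15], "spin": 0},
    {"slide": [0, 0, 10], "spin": 0},
    {"slide": [0, 0, 0], "spin": 0},
  ],
)

```text
time: 32.25
ee_pos: [0.4481, -0.3558, 0.1055]
tool_rot: [[0.971, 0.203, -0.122], [0.211, -0.976, 0.054], [-0.108, -0.078, -0.991]]
contact_force: [-0.2, -0.6, -0.8]
gripper_width: 0.199
```

```bash
python3 place.py .074; python3 - <<'E'
from rod import *
s,R,x,d,o,t=rod()
out=[]
for n,b in (('top',(170,260,350,440)),('scene',(205,305,180,280))):
    f=cams.grab_frame(n); save(f,n+'9'); pj=proj(f,[t,o+.045*d,o-.045*d])
    b0=(.451,-.355);D=np.array([np.cos(.203),np.sin(.203),0]);C=np.array([.451,-.355,.07])
    pk=proj(f,[C+D*.125,C+D*.045,C-D*.045])
    sc=400/(b[1]-b[0]); c=cv2.resize(f['color'][b[0]:b[1],b[2]:b[3]],(400,400),interpolation=cv2.INTER_CUBIC)
    for p in pj: cv2.circle(c,tuple(int(v) for v in ((p-[b[2],b[0]]+.5)*sc)),3,(0,255,0),1)
    for p in pk: cv2.circle(c,tuple(int(v) for v in ((p-[b[2],b[0]]+.5)*sc)),3,(255,0,255),1)
    out.append(c)
cv2.imwrite('pics/c9.png',cv2.cvtColor(np.hstack(out),cv2.COLOR_RGB2BGR))
E
```

```text
t 32.25 rod o [ 0.4453 -0.3552  0.1051] tip [ 0.5677 -0.3296  0.1014] slope -1.68 az 0.206 spin 0.003 slide [ 8.9  3.4 30.1] F [-0.2 -0.6 -0.8] roll -0.078
```

View pics/c9.png

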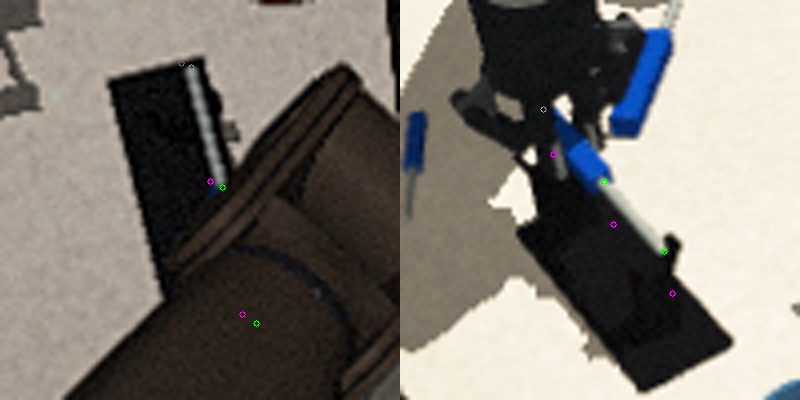

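Call:
servo_tool(
  targets=[
    {"slide": [5, 2, 9], "spin": 0},
    {"slide": [4, 1, 9], "spin": 0},
    {"slide": [0, 0, 6], "spin": 0},
    {"slide": [0, 0, 0], "spin": 0},
  ],
)

```text
time: 32.85
ee_pos: [0.4565, -0.3568, 0.081]
tool_rot: [[0.972, 0.204, -0.119], [0.211, -0.976, 0.051], [-0.106, -0.075, -0.992]]
contact_force: [0.8, 0.3, -1.7]
gripper_width: 0.2
```

```bash
python3 place.py .071
```

```text
t 32.85 rod o [ 0.4538 -0.3562  0.0805] tip [ 0.5761 -0.3306  0.0772] slope -1.55 az 0.206 spin 0.003 slide [-1.4 -1.   9.8] F [ 0.8  0.3 -1.7] roll -0.075
```

Call:
servo_tool(
  targets=[
    {"slide": [-2, -1, 3], "spin": 0},
    {"slide": [-1, 0, 3], "spin": 0},
    {"slide": [0, 0, 2], "spin": 0},
    {"slide": [0, 0, 0], "spin": 0},
  ],
)

```text
time: 33.35
ee_pos: [0.4521, -0.3563, 0.0733]
tool_rot: [[0.972, 0.204, -0.118], [0.211, -0.976, 0.05], [-0.105, -0.074, -0.992]]
contact_force: [0.1, 0.8, -1.6]
gripper_width: 0.201
```

```bash
python3 place.py .070
```

```text
t 33.35 rod o [ 0.4494 -0.3556  0.0729] tip [ 0.5717 -0.3301  0.0695] slope -1.53 az 0.206 spin 0.003 slide [ 2.  -0.1  2.7] F [ 0.1  0.8 -1.6] roll -0.074
```

Near seat (shaft just above/at the saddle). One small step, then release with light force.

Call:
servo_tool(
  targets=[
    {"slide": [2, 0, 2], "spin": 0},
    {"slide": [0, 0, 0], "spin": 0},
  ],
)

```text
time: 33.6
ee_pos: [0.4544, -0.3563, 0.0722]
tool_rot: [[0.972, 0.204, -0.117], [0.211, -0.976, 0.049], [-0.104, -0.073, -0.992]]
contact_force: [-0.2, 0.1, 0.6]
gripper_width: 0.203
```

```bash
python3 place.py .070
```

```text
t 33.6 rod o [ 0.4517 -0.3557  0.0718] tip [ 0.574  -0.3302  0.0685] slope -1.49 az 0.206 spin 0.003 slide [-0.3 -0.7  1.9] F [-0.2  0.1  0.6] roll -0.073
```

Call:
servo_tool(
  targets=[
    {"slide": [0, 0, 0], "spin": 0},
    {"slide": [0, 0, 0], "spin": 0},
  ],
  claw=0.4,
)

```text
time: 33.85
ee_pos: [0.4548, -0.3566, 0.0726]
tool_rot: [[0.972, 0.204, -0.117], [0.211, -0.976, 0.048], [-0.104, -0.072, -0.992]]
contact_force: [0.3, 0.5, -0.3]
gripper_width: 0.403
```

Call:
servo_tool(
  targets=[
    {"slide": [0, 0, 0], "spin": 0},
    {"slide": [0, 0, 0], "spin": 0},
    {"slide": [0, 0, 0], "spin": 0},
  ],
  claw=1,
)

```text
time: 34.22
ee_pos: [0.4548, -0.3565, 0.0725]
tool_rot: [[0.972, 0.204, -0.117], [0.211, -0.976, 0.048], [-0.104, -0.072, -0.992]]
contact_force: [-0.4, -0.6, 0.4]
gripper_width: 0.994
```

Call:
servo_tool(
  targets=[
    {"slide": [-2, 0, -15], "spin": 0},
    {"slide": [-3, 0, -30], "spin": 0},
    {"slide": [-4, 0, -45], "spin": 0},
    {"slide": [-4, 0, -55], "spin": 0},
    {"slide": [-4, 0, -50], "spin": 0},
  ],
)

```text
time: 34.85
ee_pos: [0.4594, -0.3684, 0.2718]
tool_rot: [[0.971, 0.204, -0.122], [0.211, -0.976, 0.055], [-0.108, -0.079, -0.991]]
contact_force: [0.4, -0.8, -0.2]
gripper_width: 0.999
```

```bash
python3 ex4.py; python3 - <<'E'
from rod import *
out=[]
for n,b in (('top',(170,260,350,440)),('scene',(205,305,180,280))):
    f=cams.grab_frame(n); save(f,n+'10')
    D=np.array([np.cos(.203),np.sin(.203),0]);C=np.array([.451,-.355,.07])
    pk=proj(f,[C+D*.125,C+D*.045,C-D*.045])
    sc=400/(b[1]-b[0]); c=cv2.resize(f['color'][b[0]:b[1],b[2]:b[3]],(400,400),interpolation=cv2.INTER_CUBIC)
    for p in pk: cv2.circle(c,tuple(int(v) for v in ((p-[b[2],b[0]]+.5)*sc)),3,(255,0,255),1)
    out.append(c)
cv2.imwrite('pics/c10.png',cv2.cvtColor(np.hstack(out),cv2.COLOR_RGB2BGR))
E
```

```text
[-0.827  0.149  1.699 -0.054  1.418  0.545] [-7.   3.2]
```

View pics/c10.png

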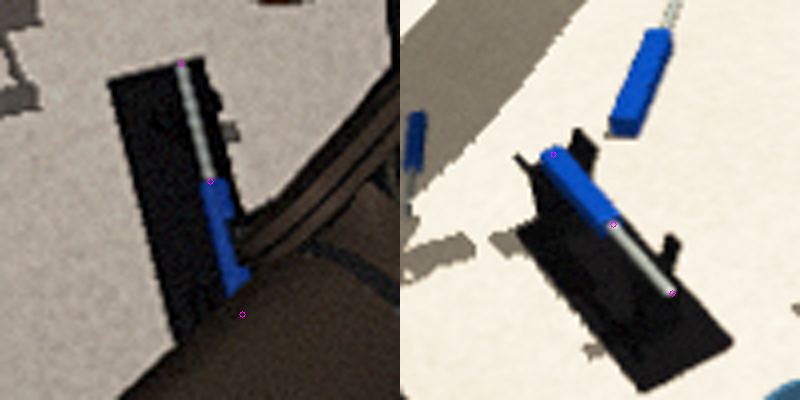

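```bash
cat > press.py <<'E'
from rod import *
import sys
z=float(sys.argv[1]); s=bot.observe();R=np.array(s['tool_rot']);x=np.array(s['ee_pos']);tip=x+R[:,2]*.017
tg=l2w((-115,-65,z)); print('t',round(s['time'],2),'tip lift',w2l(tip).round(1),'F',np.round(s['contact_force'],1),'slide',(R.T@(tg-tip)*1000).round(1),'w',round(s['gripper_width'],3),'down in tool',(-R[2]).round(3))
E
python3 press.py 240
```

```text
t 34.95 tip lift [-288.  -277.6  261.4] F [ 0.3 -0.1  0.8] slide [ 177.5 -209.3   17.6] w 1.001 down in tool [0.102 0.067 0.993]
```

Call:
servo_tool(
  targets=[
    {"slide": [28, -33, -15], "spin": 0},
    {"slide": [33, -39, -10], "spin": 0},
    {"slide": [33, -39, 0], "spin": 0},
    {"slide": [33, -39, 0], "spin": 0},
    {"slide": [30, -36, 0], "spin": 0},
  ],
  claw=0,
  force=60,
)

```text
time: 35.58
ee_pos: [0.5813, -0.1551, 0.3049]
tool_rot: [[0.974, 0.197, -0.107], [0.202, -0.978, 0.041], [-0.097, -0.062, -0.993]]
contact_force: [0.8, -0.8, 0.3]
gripper_width: -0.004
```

```bash
python3 press.py 230;python3 ex4.py
```

```text
t 35.58 tip lift [-128.2  -89.6  288. ] F [ 0.8 -0.8  0.3] slide [ 18.9 -21.   57.8] w -0.004 down in tool [0.097 0.062 0.993]
[-0.426  0.148  1.639 -0.007  1.47   0.944] [-6.2  2.4]
```

Call:
servo_tool(
  targets=[
    {"slide": [7, -10, 16], "spin": 0},
    {"slide": [6, -9, 16], "spin": 0},
    {"slide": [4, -3, 14], "spin": 0},
    {"slide": [0, 0, 0], "spin": 0},
  ],
)

```text
time: 36.08
ee_pos: [0.5879, -0.126, 0.2551]
tool_rot: [[0.974, 0.199, -0.11], [0.205, -0.978, 0.041], [-0.1, -0.062, -0.993]]
contact_force: [0.4, 0.1, -0.9]
gripper_width: 0.003
```

```bash
python3 press.py 205; python3 pawl.py 11;python3 -c "
import cv2,numpy as np
a=cv2.imread('pics/scene11.png')[130:290,280:440];b=cv2.imread('pics/top11.png')[90:200,240:350]
cv2.imwrite('pics/c11.png',np.hstack([cv2.resize(x,(400,400),interpolation=2) for x in (a,b)]))"
```

```text
t 36.08 tip lift [-116.2  -62.4  238.2] F [ 0.4  0.1 -0.9] slide [ 4.4  4.6 32.7] w 0.003 down in tool [0.1   0.062 0.993]
scene ([(np.float64(128.66666666666666), np.float64(0.5)), (np.float64(128.83529411764704), np.float64(0.52)), (np.float64(136.34117647058824), np.float64(0.48)), (np.float64(137.96470588235297), np.float64(0.54))], array([378, 177,  39,  46, 351], dtype=int32))
top ([(np.float64(78.89411764705883), np.float64(0.56)), (np.float64(81.00784313725491), np.float64(0.54)), (np.float64(85.70980392156864), np.float64(0.52)), (np.float64(86.0078431372549), np.float64(0.58))], array([254, 119,  16,  41, 290], dtype=int32))
```

View pics/c11.png

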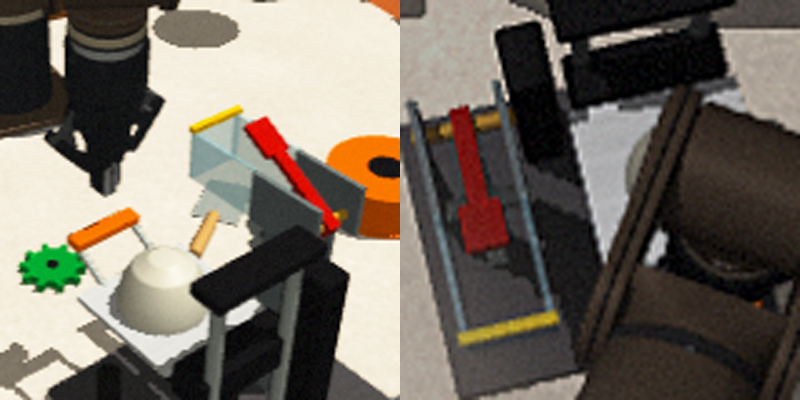

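Call:
servo_tool(
  targets=[
    {"slide": [2, 2, 10], "spin": 0},
    {"slide": [2, 2, 10], "spin": 0},
    {"slide": [1, 1, 6], "spin": 0},
    {"slide": [0, 0, 5], "spin": 0},
  ],
)

```text
time: 36.67
ee_pos: [0.5919, -0.1315, 0.2251]
tool_rot: [[0.975, 0.197, -0.104], [0.202, -0.979, 0.038], [-0.094, -0.058, -0.994]]
contact_force: [-0.1, -0.6, 0.2]
gripper_width: 0.0
```

```bash
python3 press.py 195
```

```text
t 36.67 tip lift [-113.1  -68.6  208.2] F [-0.1 -0.6  0.2] slide [-0.6 -2.9 13.5] w 0.0 down in tool [0.094 0.058 0.994]
```

Call:
servo_tool(
  targets=[
    {"slide": [0, -2, 5], "spin": 0},
    {"slide": [0, -1, 5], "spin": 0},
    {"slide": [0, 0, 5], "spin": 0},
    {"slide": [0, 0, 5], "spin": 0},
  ],
)

```text
time: 37.17
ee_pos: [0.5906, -0.1287, 0.2084]
tool_rot: [[0.975, 0.198, -0.099], [0.202, -0.979, 0.034], [-0.09, -0.053, -0.994]]
contact_force: [-0.9, -0.8, 4.9]
gripper_width: 0.003
```

```bash
python3 press.py 180
```

```text
t 37.17 tip lift [-113.8  -65.7  191.5] F [-0.9 -0.8  4.9] slide [-0.2 -0.1 11.6] w 0.003 down in tool [0.09  0.053 0.994]
```

Call:
servo_tool(
  targets=[
    {"slide": [0, 0, 6], "spin": 0},
    {"slide": [0, 0, 6], "spin": 0},
    {"slide": [0, 0, 6], "spin": 0},
    {"slide": [0, 0, 6], "spin": 0},
    {"slide": [0, 0, 6], "spin": 0},
  ],
)

```text
time: 37.8
ee_pos: [0.5905, -0.1287, 0.1848]
tool_rot: [[0.976, 0.199, -0.09], [0.202, -0.979, 0.03], [-0.082, -0.047, -0.996]]
contact_force: [-1.0, -0.8, 5.1]
gripper_width: -0.004
```

```bash
python3 press.py 140
```

```text
t 37.8 tip lift [-113.8  -65.8  167.9] F [-1.  -0.8  5.1] slide [ 1.1  0.6 27.9] w -0.004 down in tool [0.082 0.047 0.996]
```

Call:
servo_tool(
  targets=[
    {"slide": [0, 0, 7], "spin": 0},
    {"slide": [0, 0, 7], "spin": 0},
    {"slide": [0, 0, 7], "spin": 0},
    {"slide": [0, 0, 7], "spin": 0},
    {"slide": [0, 0, 7], "spin": 0},
  ],
)

```text
time: 38.42
ee_pos: [0.5903, -0.1286, 0.156]
tool_rot: [[0.977, 0.2, -0.081], [0.202, -0.979, 0.026], [-0.074, -0.042, -0.996]]
contact_force: [-1.2, 0.5, 4.9]
gripper_width: -0.002
```

```bash
python3 press.py 120; python3 pawl.py 12;python3 -c "
import cv2,numpy as np
a=cv2.imread('pics/scene12.png')[130:290,280:440];b=cv2.imread('pics/top12.png')[90:200,240:350]
cv2.imwrite('pics/c12.png',np.hstack([cv2.resize(x,(400,400),interpolation=2) for x in (a,b)]))"
```

```text
t 38.42 tip lift [-113.8  -65.8  139.1] F [-1.2  0.5  4.9] slide [ 0.2  0.  19.1] w -0.002 down in tool [0.074 0.042 0.996]
scene ([(np.float64(121.66666666666666), np.float64(0.5)), (np.float64(121.83529411764705), np.float64(0.52)), (np.float64(129.34117647058824), np.float64(0.48)), (np.float64(131.34117647058824), np.float64(0.54))], array([378, 177,  39,  46, 358], dtype=int32))
top ([(np.float64(76.27450980392157), np.float64(0.56)), (np.float64(79.50980392156863), np.float64(0.54)), (np.float64(83.83529411764707), np.float64(0.52)), (np.float64(84.13333333333333), np.float64(0.58))], array([254, 119,  16,  41, 288], dtype=int32))
```

View pics/c12.png

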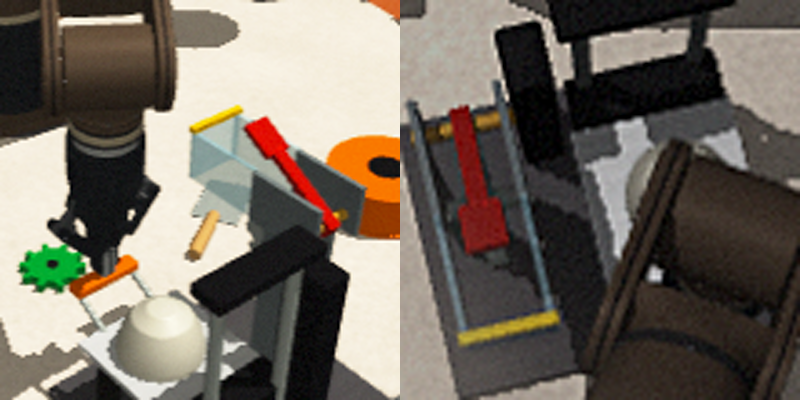

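Call:
servo_tool(
  targets=[
    {"slide": [0, 0, 6], "spin": 0},
    {"slide": [0, 0, 5], "spin": 0},
    {"slide": [0, 0, 5], "spin": 0},
    {"slide": [0, 0, 5], "spin": 0},
  ],
)

```text
time: 39.02
ee_pos: [0.5902, -0.1286, 0.1373]
tool_rot: [[0.977, 0.2, -0.076], [0.202, -0.979, 0.024], [-0.07, -0.039, -0.997]]
contact_force: [-0.3, -0.4, 12.9]
gripper_width: 0.001
```

```bash
python3 press.py 120
```

```text
t 39.02 tip lift [-113.8  -65.8  120.4] F [-0.3 -0.4 12.9] slide [-1.1 -0.8  0.5] w 0.001 down in tool [0.07  0.039 0.997]
```

Call:
servo_tool(
  targets=[
    {"slide": [0, 0, 4], "spin": 0},
    {"slide": [0, 0, 4], "spin": 0},
  ],
)

```text
time: 39.28
ee_pos: [0.5904, -0.1287, 0.1372]
tool_rot: [[0.977, 0.201, -0.078], [0.203, -0.979, 0.024], [-0.071, -0.039, -0.997]]
contact_force: [-7.4, 1.2, 18.4]
gripper_width: 0.004
```

Call:
servo_tool(
  targets=[
    {"slide": [0, 0, -6], "spin": 0},
    {"slide": [0, 0, -15], "spin": 0},
    {"slide": [-5, 0, -35], "spin": 0},
    {"slide": [-10, 0, -50], "spin": 0},
    {"slide": [-10, 0, -55], "spin": 0},
  ],
)

```text
time: 39.9
ee_pos: [0.5752, -0.1356, 0.2955]
tool_rot: [[0.975, 0.201, -0.094], [0.204, -0.978, 0.032], [-0.085, -0.051, -0.995]]
contact_force: [-0.1, -0.5, -0.8]
gripper_width: 0.002
```

Call:
servo_tool(
  targets=[
    {"slide": [-40, 10, -20], "spin": 0},
    {"slide": [-40, 10, -20], "spin": 0},
    {"slide": [-40, 10, -10], "spin": 0},
    {"slide": [0, 0, 0], "spin": 0},
  ],
)

```text
time: 40.4
ee_pos: [0.4673, -0.1926, 0.3619]
tool_rot: [[0.976, 0.202, -0.084], [0.205, -0.978, 0.028], [-0.076, -0.044, -0.996]]
contact_force: [0.2, -0.3, 0.5]
gripper_width: -0.002
```

```bash
python3 pawl.py 13;python3 - <<'E'
from rod import *
out=[]
for n,b in (('scene',(130,290,280,440)),('top',(80,190,230,340))):
    f=cams.grab_frame(n); save(f,n+'14'); sc=400/(b[1]-b[0])
    c=cv2.resize(f['color'][b[0]:b[1],b[2]:b[3]],(400,400),interpolation=cv2.INTER_CUBIC)
    for p in proj(f,[l2w(q) for q in ((-75,-130,90),(55,-130,90),(-125,-105,120),(-125,-25,120),(-75,0,90),(-105,-25,120),(-105,-105,120))]): cv2.circle(c,tuple(int(v) for v in ((p-[b[2],b[0]]+.5)*sc)),3,(0,255,0),1)
    out.append(c)
cv2.imwrite('pics/c14.png',cv2.cvtColor(np.hstack(out),cv2.COLOR_RGB2BGR))
E
```

```text
scene ([(np.float64(130.66666666666666), np.float64(0.5)), (np.float64(130.7098039215686), np.float64(0.52)), (np.float64(138.34117647058824), np.float64(0.48)), (np.float64(138.45882352941177), np.float64(0.54))], array([378, 177,  39,  45, 345], dtype=int32))
top ([(np.float64(77.77254901960785), np.float64(0.56)), (np.float64(81.50980392156863), np.float64(0.54)), (np.float64(84.50980392156862), np.float64(0.58)), (np.float64(85.83529411764707), np.float64(0.52))], array([254, 119,  16,  41, 286], dtype=int32))
```

View pics/c14.png

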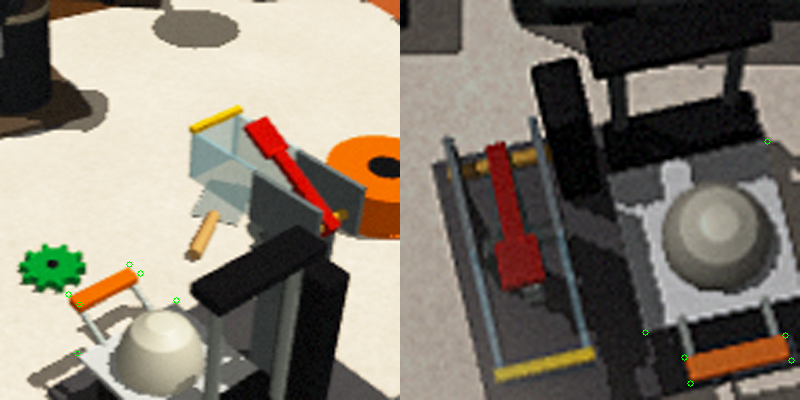

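View pics/scene14.png

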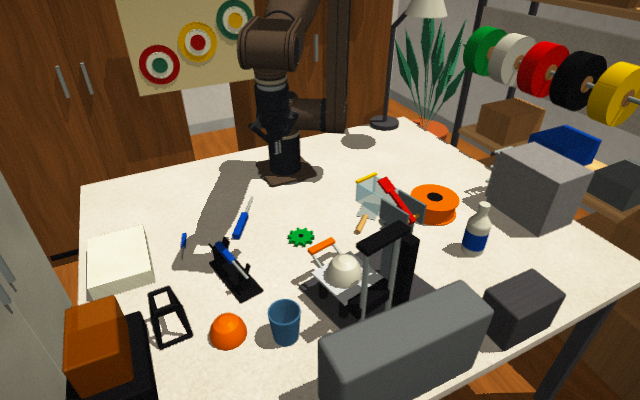

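View pics/top14.png

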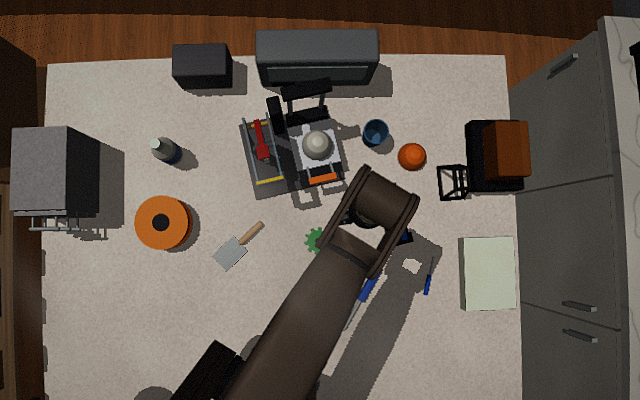

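```bash
python3 -c "
from workcell import ticket
print(ticket.close_job())"
```

```text
the job is handed in; nothing more can be done
None
```

The job is done and handed in at about 40.6 s: pawl up, platform at its stop, rod back in its cradle.

**What I did:** I took the middle-sized blue rod from the cradle and tilted the tool to about 41° by pushing against the arm's reach limits. I brought the rod in from the side under the guard and used its steel tip to lift the pawl. I then levelled the rod and put it back in its cradle before lowering the platform. Last, I pressed the orange handle down with the closed fingertips, at about 5 N, until it met the stop.

**Last checks:**
- **Pawl:** it stands at about 0.50 rad in one camera and 0.56 rad in the other, and it did not move during the lowering.
- **Platform:** the fingertips ended at z = 120.4 mm, where the nominal handle top at the stop is 120 mm. They did not sink further when I pressed with about 18 N.
- **Print:** it still stands on the platform.
- **Rod:** it lies within a few millimetres of where I found it.
- **Other things on the table:** they look untouched, and the arm ended clear of everything.

**Doubts:**
- While re-levelling the empty tool, one reading showed a wrist force of about 79 N as the elbow met its limit. That is below the 120 N allowed.
- The elbow read up to 2.484 rad at that stop, against a stated limit of 2.48. This could count as passing its range.
- One rod measurement, taken while the arm was still settling, was about 11 mm off in height. I dropped it after a re-check at rest agreed with the original grip position.

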